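# Stroke the orange bar in the hand press and sort it

### The job

Lay the orange bar flat in the press's nest, between the side rails and pushed back against the stop, then swing the red-gripped lever down until the ram bears firmly on the bar; lean on it for a second with about 15 to 20 N at the grip, never forcing it, and let the lever spring all the way back up. Then take the bar out, lay it flat in the orange tray and let go; leave the blue bar, the dropper bottle and the tape where they are.

Things in the scene. Friction and masses are not known exactly. Their poses are not given: they have to be found in the camera images.
- bar_orange: Orange bar, 120 x 30 x 24 mm, 0.15 kg, loose on the bench mat. Origin: centre of its underside; x along its length, z up. Its two ends are alike.
- bar_blue: Blue bar of the same size, already pressed, lying in the blue tray. Leave it.
- tray_orange: Fixed orange open tray, 165 x 98 x 26 mm outside, walls and floor 3 mm. Origin: centre of its underside; x along its length.
- tray_blue: Fixed blue tray of the same size that holds the blue bar.
- press: Fixed grey hand press, open to its -x (towards the robot). Origin on the bench under the ram axis, y to the lever side. Base 165 x 130 mm, top at z 25 mm, front edge x = -85. The 80 mm wide head overhangs the nest from x = -40 back, z 125 to 215 mm: no room for an upright gripper over the near end of a bar in the nest; lean it back, fingers pointing forward and down.
- nest_seat (a point): Centre of the underside of a bar that is home, on the anvil's top (z 38 to 47 mm, shimmed differently each time); x towards the back stop, z up. Rails 10 mm high, 35 mm apart, from x = 0 to 60 mm; cheeks open to 48 mm from x = 0 to -18; stop face at x = 60, 16 mm high. Nearer than x = -15 the bar lies on a tongue 18 mm wide, 20 mm thick: fingers fit on both sides.
- press_lever (a joint): Angle of the lever: 0 fully up (arm 40 degrees above level, towards the robot), grows as it is pushed down, 0.95 at the end of its travel. The ram meets the bar's top somewhere between 0.6 and 0.9 rad. A spring brings the lever back; it asks about 3 N at the grip when up and 7 N near the bar.
- lever_grip (a point): Middle of the lever's red grip: a level bar, 24 mm diameter, 80 mm long along the press's y, 150 mm from the hinge, 266 mm above the bench when up; push it down from above. What is pushed beyond the spring's force bears about three times as strongly on the bar.
- lever_hinge (a point): On the lever's hinge axis (which runs along the press's y), in the grip's plane of swing, 170 mm above the bench.
- dropper: Brown dropper bottle with a black cap, 33 mm across, 102 mm high, standing. Origin: centre of its underside. Leave it.
- tape: Roll of black tape, 60 mm across, 19 mm high, lying flat. Origin: centre of its underside. Leave it.
- press_ram: Steel ram. Origin: centre of its flat round underside, 32 mm across, 100 mm above the bench when the lever is up; it comes straight down at press x = 0, y = 0, on the bar, 45 mm per radian of lever. The bar must get at least 20 N for half a second and never more than 150 N.

How it is judged (in metres and radians):
On the way, in this order (a step that is already met when the one before it is completed fails the run):
1. the orange bar lies home in the nest: within 5 mm of the back stop and of the middle, flat on the anvil, let go (x of bar_orange in the frame of nest_seat between -0.005 and 0.005 m and y of bar_orange in the frame of nest_seat between -0.005 and 0.005 m and z of bar_orange in the frame of nest_seat below 0.004 m and angle between bar_orange's own z axis and vertical below 0.06 rad and contact force between the fingers and bar_orange below 0.3 N), for 0.2 s.
2. the ram bears on the home bar with at least 20 N for half a second, the bar not held (contact force between press_ram and bar_orange above 20 N and x of bar_orange in the frame of nest_seat above -0.006 m and contact force between the fingers and bar_orange below 0.3 N), for 0.5 s.
3. the lever is back up, the bar still in the nest (value of joint press_lever below 0.05 rad and distance between bar_orange and nest_seat below 0.02 m), for 0.1 s.
At the end, for the whole second after the job is handed in: The orange bar lies at rest flat on the floor of the orange tray (underside within 4 mm of the tray's floor, tilted less than 4 degrees, right way up), and the lever is fully up (under 0.05 rad) (x of bar_orange in the frame of tray_orange between -0.03 and 0.03 m and y of bar_orange in the frame of tray_orange between -0.036 and 0.036 m and z of bar_orange in the frame of tray_orange below 0.007 m and angle between bar_orange's own z axis and vertical below 0.07 rad and linear speed of bar_orange below 0.02 m/s and value of joint press_lever below 0.05 rad); the robot touches nothing.
It fails at once if the ram is forced: more than 150 N on the bar (contact force between press_ram and bar_orange above 150 N).
It fails at once if the blue bar is moved by more than 20 mm (distance of bar_blue from where it was at the start of the episode above 0.02 m).
It fails at once if the dropper bottle or the tape is moved by more than 20 mm (distance of any of dropper, tape from where it was at the start of the episode above 0.02 m).
It also fails if it takes over 72 s, if anything falls off the work surface, if the arm or the gripper's body presses on something with over 40 N, if the wrist force passes 120 N, or if a joint passes its speed limit or range.

### The arm

A 6-joint arm with a two-finger parallel gripper is mounted at the origin on the work surface; the furniture and walls round the work are solid. World frame = base frame: x ahead of the robot, y to its left, z up, the work surface at z = 0. Lengths are in mm, angles in degrees, forces in N, time in s.
With the tool pointing down it reaches from about 350 to 775 mm from the base axis. Payload 5.5 kg.
Tool frame: the origin (TCP) lies on the centre line of the jaws, within the pads' length; the fingertips stand 22 mm ahead of it and the grasp point (between the pads) lies 3 mm ahead of it (tip_extent is the distance from the TCP to the fingertips, in mm); z points along the fingers, y is the line along which they close (so a half turn about z gives the same grasp; the last joint's range is limited). The gripper opens to 85 mm and grips with 20 to 120 N. Pads are 22 mm wide; open, the fingers measure 114 mm over their backs; the gripper's body (76 mm by 85 mm) begins 54 mm behind the grasp point. The pads swing forward as they close: fully open they stand 13 mm farther back than shut.
Start: joints at [-79.962, 17.945, 2.641, 74.691, 0, 82.002], TCP at [178.031, -546.786, 253.323] pointing down, gripper open.
Joint ranges: [-158.12, 158.12], [-49.38, 96.58], [-58.88, 72.47], [-126.05, 133.96], [-84.25, 85.87], [-180, 180]. Speed limits (degrees/s): [147.25, 147.25, 180, 180, 180, 180].

### API

Orientations are given as a 3x3 rotation matrix whose columns are the frame's x, y, z axes.
In Python, from workcell import * gives the robot as it stands.
- The arm moves only by the tool play_rows, never from a script. Its arguments are lists of equal length, an entry for each row: "angular": the turn, a rotation vector about the tool's x, y, z as a fraction of full scale, a list of three; "linear": the shift along the tool's x, y, z as a fraction of full scale, a list of three; "gripper": the opening, from -1 (shut) to 1 (fully open). A call has 1 to 20 rows; each row is the pose to reach, as a shift and turn from the pose commanded when the call began, along the tool's axes at that moment; what a row does not reach only later rows make up. Full scale, the value 1, is 15 cm for a shift and 1.5 rad for a turn. A row lasts 1/12 s, in which the tool goes at most 41.7 mm and 7.16 degrees, less where a joint would pass 70% of its speed; a pose out of reach is approached as far as the arm can. A call with a number of a shift or a turn outside -1 to 1 is refused whole. A call with a gripper value outside its range is refused whole. The fingers move at their own pace and stop on an object; "newtons" is the grip in N (left out, the last holds). Time passes only in rows, so rows that repeat a pose let the fingers close. It gives the time, the measured TCP pose, the force, the opening and the grip force at its end, in the units of the state.
- observe(): the state, without advancing time (a new reading comes with each control period).
- grab_frame(name): name is "side" or "top"; returns a dict with "pixels" (384x512x3 uint8, blue, green, red), "camera_matrix" (3x3 intrinsics, pixels), "D" ([k1, k2, p1, p2, k3] as OpenCV has them; the pictures are not rectified), "world_to_cam" (4x4, takes a point from world to camera coordinates). Camera axes: x right, y down, z forward; pixel columns grow to the right and rows downward; lengths in mm; the calibration is good to about 2 mm. A picture is of the moment at which its call begins. There is no depth.
- job_done(): hands the job in; it is judged then, once.
The state is a dict: "time_s": time; "joint_positions": joint angles; "qvel": joint speeds; "joint_torque": joint torques, N m; "position": TCP position; "tool_rot": TCP orientation; "wrist_force": force on the tool from outside, world axes, zero at the start; "torque": the same for the moment, N m; "grip_width": opening from 0.0 (shut) to 1.0 (fully open); "grasp_force": force on a finger pad.
Only numpy, scipy, OpenCV 4.12 (cv2) and the standard library are available. Lean on these libraries where they do the work, as an engineer would, in place of code of your own. Each camera call takes 0.05 s, during which the arm holds its last target. There are 200 camera calls.

## Working session

There is one attempt and no reset: what is moved stays moved. The work goes in short steps, Python scripts to look and compute and a tool call to move; the robot and the scene stay as the last step left them, time stands still between calls to the robot, and variables do not carry over. Pictures are saved under pics/ and viewed, at most 13 in all, crops included, and the job is handed in when it is done.

Besides the shell and the picture viewer there is one more tool, called after "Request:" as name(argument=value, ...) on one line, values as JSON. play_rows: Moves the arm, as the interface text tells. Its arguments: {"type":"object","properties":{"angular":{"type":"array"},"linear":{"type":"array"},"gripper":{"type":"array"},"newtons":{"type":"number"}},"required":["angular","linear","gripper"]}

```bash
mkdir -p pics; ls; python3 - <<'E'
from workcell import *
import cv2,pickle
for n in ("side","top"):
    f=grab_frame(n); cv2.imwrite(f"pics/{n}0.png",f["pixels"]); pickle.dump(f,open(f"{n}0.pkl","wb"))
    print(n,f["camera_matrix"],f["D"],f["world_to_cam"])
print(observe())
E
```

```text
pics
side [[478.32971753   0.         258.24344416]
 [  0.         478.32971753 188.04363641]
 [  0.           0.           1.        ]] [-0.18891683  0.          0.          0.          0.        ] [[-7.55283931e-01 -6.55169771e-01 -1.72845168e-02  5.42829310e+02]
 [-4.37633437e-01  5.23787413e-01 -7.30837684e-01  2.72187291e+02]
 [ 4.87876170e-01 -5.44425677e-01 -6.82332415e-01  1.35123247e+03]
 [ 0.00000000e+00  0.00000000e+00  0.00000000e+00  1.00000000e+00]]
top [[403.47905677   0.         254.54506229]
 [  0.         403.47905677 195.64141764]
 [  0.           0.           1.        ]] [-0.12084874  0.          0.          0.          0.        ] [[-5.02618529e-03 -9.99400494e-01 -3.42547831e-02  2.16817521e+02]
 [-9.92181658e-01  9.25573265e-03 -1.24458384e-01  5.56006325e+02]
 [ 1.24700823e-01  3.33614166e-02 -9.91633360e-01  1.11303548e+03]
 [ 0.00000000e+00  0.00000000e+00  0.00000000e+00  1.00000000e+00]]
{'time_s': 0.1, 'joint_positions': array([-7.99610937e+01,  1.79868036e+01,  2.58368926e+00,  7.46922527e+01,
       -1.57809074e-03,  8.20033661e+01]), 'qvel': array([ 0.0195116 , -0.09454929,  0.14674489, -0.02813422,  0.05909996,
       -0.03984341]), 'joint_torque': array([ 2.77545420e-03, -4.81724167e+01,  2.99244189e+01,  1.26140282e-02,
       -1.26677937e-04, -2.03814118e-06]), 'position': array([ 177.9493829 , -546.31874866,  252.49648667]), 'tool_rot': array([[ 9.50864678e-01,  3.09606628e-01, -3.17266013e-04],
       [ 3.09606723e-01, -9.50863295e-01,  1.63418307e-03],
       [ 2.04277302e-04, -1.65211465e-03, -9.99998614e-01]]), 'wrist_force': array([-0.35732844,  0.05306646, -0.62180661]), 'torque': array([ 0.00483699, -0.0126821 , -0.03661481]), 'grasp_force': 0.0, 'grip_width': 0.9978547987919338}
```

View pics/side0.png

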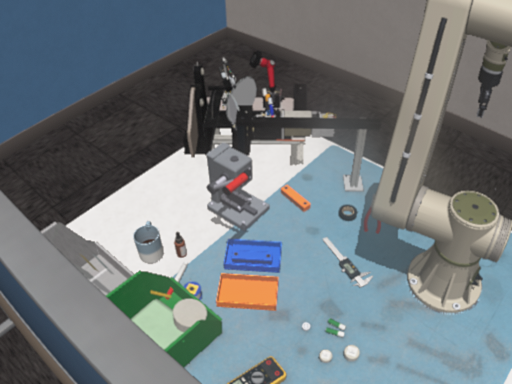

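View pics/top0.png

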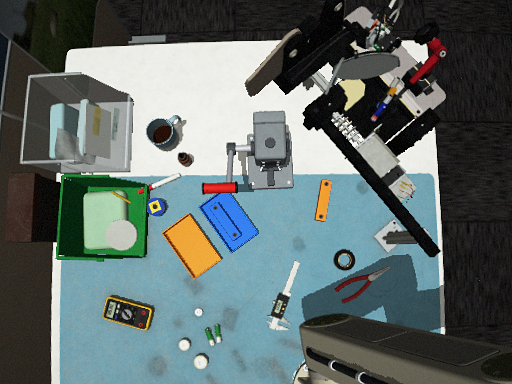

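The side view shows the press at about (235,190), its grip at (237,182), the orange bar at (295,197) and the orange tray at (248,292). The top view shows the bar at (324,201), the press head at (270,135), the grip at (220,187) and the orange tray at (192,245). Next I'll measure by colour and look at the press enlarged.

```bash
cat > h.py <<'E'
import numpy as np, cv2, pickle
from scipy.optimize import least_squares
def load(s): return {n:pickle.load(open(f"{n}{s}.pkl","rb")) for n in ("side","top")}
def proj(f,P):
    W=f["world_to_cam"]; return cv2.projectPoints(np.atleast_2d(np.asarray(P,float)),cv2.Rodrigues(W[:3,:3])[0],W[:3,3],f["camera_matrix"],np.array(f["D"]))[0][:,0]
def ray(f,uv):
    n=cv2.undistortPoints(np.array([[uv]],float),f["camera_matrix"],np.array(f["D"]))[0,0]
    W=f["world_to_cam"];R=W[:3,:3]; return -R.T@W[:3,3], R.T@np.r_[n,1]
def onz(f,uv,z):
    c,d=ray(f,uv); return c+d*(z-c[2])/d[2]
def tri(F,a,b):
    r=least_squares(lambda X:np.r_[proj(F["side"],X)[0]-a,proj(F["top"],X)[0]-b],[500,0,50]); return r.x, np.abs(r.fun).max()
def mask(f,lo,hi,box=None):
    m=cv2.inRange(cv2.cvtColor(f["pixels"],cv2.COLOR_BGR2HSV),np.array(lo),np.array(hi))
    if box:
        k=np.zeros_like(m);x0,y0,x1,y1=box;k[y0:y1,x0:x1]=m[y0:y1,x0:x1];m=k
    return m
def box(L,W,z0,z1,x,y,yaw):
    c,s=np.cos(yaw),np.sin(yaw); return np.array([[x+c*a*L/2-s*b*W/2,y+s*a*L/2+c*b*W/2,z] for z in (z0,z1) for a,b in ((1,1),(1,-1),(-1,-1),(-1,1))])
def moments(m):
    M=cv2.moments(m,True);return np.array([M["m10"],M["m01"]])/M["m00"],np.array([M["mu20"],M["mu11"],M["mu02"]])/M["m00"],M["m00"]
def hull_mask(f,P,s=8):
    m=np.zeros((384*s,512*s),np.uint8)
    cv2.fillConvexPoly(m,cv2.convexHull(np.round((proj(f,P)+.5)*s).astype(np.int32)),1)
    c,mu,a=moments(m); return (c+.5)/s-.5,mu/s**2,a/s**2
def fitbox(F,masks,L,W,H,x0,free_z=True):
    obs={n:moments(masks[n]) for n in masks}
    def res(p):
        r=[]
        for n in obs:
            c,mu,a=hull_mask(F[n],box(L,W,p[3],p[3]+H,p[0],p[1],p[2]))
            r+=list(c-obs[n][0])+list((mu-obs[n][1])/8)
        return np.r_[r]
    r=least_squares(res,x0,diff_step=1e-2,x_scale=[10,10,.1,10]); return r.x,np.round(r.fun,2)
E
python3 - <<'E'
from h import *
F=load(0)
org=[(5,130,90),(22,255,255)]
bm={"side":mask(F["side"],*org,(275,175,320,220)),"top":mask(F["top"],*org,(300,170,345,230))}
tm={"side":mask(F["side"],*org,(210,265,290,315)),"top":mask(F["top"],*org,(155,205,230,285))}
for m in (bm,tm):
    for n in m: m[n]=cv2.morphologyEx(m[n],cv2.MORPH_CLOSE,np.ones((7,7))); print(n,moments(m[n])[0],moments(m[n])[2],cv2.minAreaRect(cv2.findNonZero(m[n])))
b0=onz(F["top"],moments(bm["top"])[0],20);t0=onz(F["top"],moments(tm["top"])[0],20)
print(b0,t0)
print("bar",fitbox(F,bm,120,30,24,[b0[0],b0[1],-.1,0.5]))
for y in (.6,-.9): print("tray",fitbox(F,tm,165,98,26,[t0[0],t0[1],y,.5]))
rm={n:mask(F[n],(0,150,80),(5,255,255),bx)|mask(F[n],(172,150,80),(180,255,255),bx) for n,bx in (("side",(215,165,255,200)),("top",(195,175,245,200)))}
g=tri(F,moments(rm["side"])[0],moments(rm["top"])[0]);print("grip",g)
for n in rm: print(cv2.minAreaRect(cv2.findNonZero(rm[n])))
a=cv2.resize(F["side"]["pixels"][135:245,195:320],None,fx=6,fy=5.4,interpolation=cv2.INTER_CUBIC)[:594]
cv2.imwrite("pics/c1.png",a)
b=cv2.resize(F["top"]["pixels"][95:205,195:345],None,fx=5,fy=5,interpolation=cv2.INTER_CUBIC);cv2.imwrite("pics/c2.png",b)
E
```

```text
side [295.8553719  197.12809917] 242.0 ((295.62237548828125, 196.7609405517578), (32.12627029418945, 7.930922031402588), 40.10091018676758)
top [322.78781038 200.20767494] 443.0 ((322.7297668457031, 200.12161254882812), (10.685934066772461, 41.42854309082031), 9.462321281433105)
side [247.3833682 291.333159 ] 1912.0 ((247.02212524414062, 291.16815185546875), (59.13540267944336, 32.92691421508789), 3.814074993133545)
top [191.20432321 245.60782295] 1943.0 ((191.07505798339844, 245.56466674804688), (57.13969802856445, 34.26459503173828), 54.782405853271484)
[544.7332937   16.23422964  20.        ] [416.29318669 397.01647568  20.        ]
bar (array([ 5.45384393e+02,  1.23990888e+01, -1.79357104e-01,  5.00000000e-01]), array([-0.71,  0.38,  1.27,  0.34,  0.91,  1.05,  0.11,  0.07,  0.18,
        0.86]))
tray (array([415.87721392, 396.85236213,   0.63268377,   0.5       ]), array([-0.48, -0.08,  1.82, -0.02,  1.04,  0.41,  0.3 ,  0.86, -0.  ,
        0.55]))
tray (array([415.79664368, 396.99710865,  -5.65693716,   0.54608788]), array([-0.47, -0.06,  1.8 ,  0.1 ,  1.02,  0.36,  0.34,  0.76,  0.01,
        0.69]))
grip (array([545.39329945, 283.72290712, 274.29598033]), np.float64(1.0134539374558926))
((236.8196563720703, 181.48361206054688), (7.170065879821777, 22.406457901000977), 50.19443130493164)
((219.5, 187.0), (31.0, 10.0), 0.0)
```

View pics/c1.png

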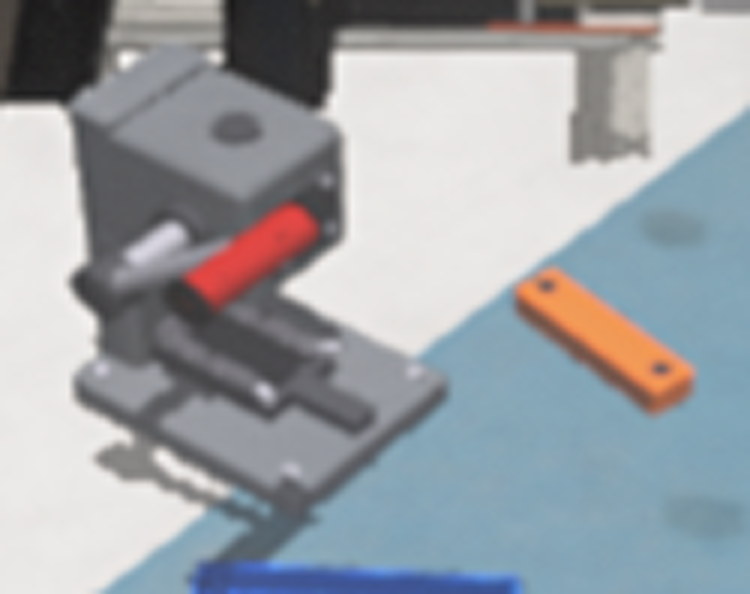

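View pics/c2.png

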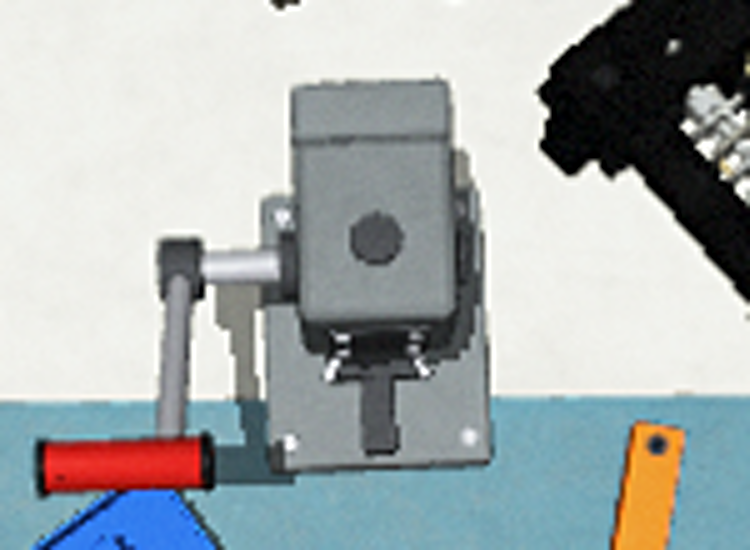

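The crops show the grip over the tongue's left side, the base's near corners at c1 (445,380) and (290,490), the ram-axis disc at c1 (237,128), and the tongue's end at c1 (360,420) and c2 (380,452). The next step is to fit the press pose from these.

```bash
cat >> h.py <<'E'
def c1(X,Y): return np.array([195+(X+.5)/6-.5,135+(Y+.5)/5.4-.5])
def c2(X,Y): return np.array([195+(X+.5)/5-.5,95+(Y+.5)/5-.5])
def topress(P,p):
    c,s=np.cos(p[2]),np.sin(p[2]); d=np.asarray(P)[:2]-p[:2]; return np.r_[c*d[0]+s*d[1],-s*d[0]+c*d[1],P[2]]
def frompress(P,p):
    c,s=np.cos(p[2]),np.sin(p[2]); return np.r_[p[0]+c*P[0]-s*P[1],p[1]+s*P[0]+c*P[1],P[2]]
E
python3 - <<'E'
from h import *
F=load(0)
obs=[("side",(-85,-65,25),c1(447,380)),("side",(-85,65,25),c1(290,492)),("side",(80,65,25),c1(76,378)),
("top",(-85,-65,25),c2(491,463)),("top",(-85,65,25),c2(274,470)),("top",(80,65,25),c2(262,198)),
("side",(0,0,215),c1(237,128)),("top",(0,0,215),c2(376,237)),("side",(-40,-40,215),c1(342,132)),("side",(-40,40,215),c1(245,197)),
("top",(-40,-40,215),c2(457,322)),("top",(-40,40,215),c2(302,322))]
r=least_squares(lambda p:np.concatenate([proj(F[n],frompress(P,p))[0]-o for n,P,o in obs]),[600,200,0],x_scale=[10,10,.1],loss="soft_l1")
p=r.x;print(p)
for n,P,o in obs: print(n,P,np.round(proj(F[n],frompress(P,p))[0]-o,2))
np.save("press.npy",p)
for nm,a,b in (("tongue_end",c1(360,415),c2(380,448)),("cheekL",c1(265,392),c2(330,378)),("cheekR",c1(333,345),c2(429,374)),("screwL",c1(290,468),c2(291,442)),("screwR",c1(415,370),c2(470,436)),("hub",c1(95,285),c2(181,262)),("grip",(236.8,181.5),(219.5,187))):
    X,e=tri(F,a,b);print(nm,X.round(1),round(e,2),"press",topress(X,p).round(1))
org=[(5,130,90),(22,255,255)]
bm={"side":mask(F["side"],*org,(275,175,320,220)),"top":mask(F["top"],*org,(300,170,345,230))}
for z in(0,5,): 
  pass
obs={n:moments(cv2.morphologyEx(bm[n],cv2.MORPH_CLOSE,np.ones((7,7)))) for n in bm}
def res(q):
    o=[]
    for n in obs:
        P=box(120,30,q[3]*1,q[3]+24,*q[:3]);c,mu,a=hull_mask(F[n],P);o+=list(c-obs[n][0])+list((mu-obs[n][1])/20)
    return np.array(o)
q=least_squares(res,[545,12,-.18,-5.],diff_step=[.005,.1,.1,.3],x_scale=[10,10,.1,10]);print("bar",q.x,q.fun.round(2))
# bar end corners (c1/c2 tops)
for nm,a in (("far hole",c1(545,287)),("near hole",c1(661,368))): print(nm,onz(F["side"],a,24))
print("far hole top",onz(F["top"],c2(656,444),24))
E
```

```text
[6.65502733e+02 1.68198323e+02 2.06762716e-02]
side (-85, -65, 25) [ 0.31 -0.88]
side (-85, 65, 25) [0.37 1.32]
side (80, 65, 25) [-1.76 -0.96]
top (-85, -65, 25) [0.39 0.31]
top (-85, 65, 25) [-1.15  0.27]
top (80, 65, 25) [-0.06 -0.57]
side (0, 0, 215) [-0.34  0.47]
top (0, 0, 215) [0.23 0.9 ]
side (-40, -40, 215) [ 0.89 -1.62]
side (-40, 40, 215) [-0.64 -0.05]
top (-40, -40, 215) [ 0.94 -0.68]
top (-40, 40, 215) [-0.83  0.36]
tongue_end [589.9 166.4  36.5] 0.22 press [-75.6  -0.3  36.5]
cheekL [629.  195.1  52.4] 0.25 press [-35.9  27.7  52.4]
cheekR [631.6 138.6  47.1] 0.19 press [-34.5 -28.8  47.1]
screwL [594.7 217.4  29.4] 0.36 press [-69.7  50.7  29.4]
screwR [597.1 114.1  29.6] 0.41 press [-69.5 -52.7  29.6]
hub [668.6 269.3 167.7] 0.12 press [  5.2 101.  167.7]
grip [546.7 283.5 273. ] 1.21 press [-116.4  117.7  273. ]
bar [ 5.43913905e+02  1.45325060e+01 -2.06500251e-01  4.55516265e+00] [-0.72  0.09  0.38  0.14  0.46  0.53  0.39  0.1  -0.13  0.31]
far hole [591.18206478   5.8178403   24.        ]
near hole [497.50356925  21.54335152  24.        ]
far hole top [593.15589113   6.74845167  24.        ]
```

```bash
cat >> h.py <<'E'
from scipy.spatial.transform import Rotation as Ro
def tool(psi,a):
    psi,a=np.radians([psi,a]);c,s=np.cos(psi),np.sin(psi)
    z=np.array([np.sin(a)*c,np.sin(a)*s,-np.cos(a)]);y=np.array([s,-c,0]);return np.c_[np.cross(y,z),y,z]
def get():
    try: return pickle.load(open("cmd.pkl","rb"))
    except FileNotFoundError:
        from workcell import observe
        return np.array([178.031,-546.786,253.323]),tool(18.036,0)
def step(lin,ang):  # commit the last row of a call
    p,R=get();q=(p+R@(np.array(lin)*150),R@Ro.from_rotvec(np.array(ang)*1.5).as_matrix());pickle.dump(q,open("cmd.pkl","wb"));return q
def plan(pos,R,n=1):
    p,Q=get()
    return np.round(Q.T@(np.array(pos)-p)/150,4),np.round(Ro.from_matrix(Q.T@R).as_rotvec()/1.5,4)
E
python3 - <<'E'
from h import *
F=load(0)
print("post",onz(F["side"],(353,186),0),"beam end",tri(F,(378,122),(437,253)),"beam",tri(F,(250,118),(318,110)))
print(proj(F["top"],[425,-100,250]),proj(F["top"],[300,-325,250]))
print("tape",onz(F["top"],(344,260),10))
psi,a=-10,35
c,s=np.cos(np.radians(psi)),np.sin(np.radians(psi))
R=tool(psi,a)
G=np.array([544.5-48*c,14-48*s,24.])
T=G-3*R[:,2];print("TCP grasp",T)
U=T+[0,0,110]-60*0*R[:,2];print("above",U, "total",plan(U,R))
print(tool(18.036,0))
E
```

```text
post [ 431.19125223 -172.99287458    0.        ] beam end (array([ 394.30017664, -206.93856067,  270.81322911]), np.float64(0.4804351405135776)) beam (array([718.95346848,  52.33196065, 281.24978916]), np.float64(4.400019699655559))
[[387.50564853 240.07877989]] [[482.89748291 291.96942655]]
tape [372.44391597 -42.33697624  10.        ]
TCP grasp [495.53464029  22.63391404  26.45745613]
above [495.53464029  22.63391404 136.45745613] total (array([ 3.188 , -2.9542,  0.7791]), array([-0.0996,  0.399 ,  0.3159]))
[[ 0.95086217  0.3096145   0.        ]
 [ 0.3096145  -0.95086217  0.        ]
 [ 0.          0.         -1.        ]]
```

The beam near (394,-207), about 270 high, is close to the straight path. I'll raise the tool and swing inside it.

Request:
play_rows(angular=[[0,0,0],[0,0,0],[0,0,0],[0,0,0],[0,0,0],[0,0,0],[0,0,0]], linear=[[0.06,-0.14,-0.15],[0.12,-0.3,-0.3],[0.18,-0.46,-0.45],[0.24,-0.62,-0.6],[0.3,-0.76,-0.65],[0.36,-0.84,-0.65],[0.36,-0.84,-0.65]], gripper=[0.1,0.1,0.1,0.1,0.1,0.1,0.1])

```text
time_s: 0.68
position: [191.0, -408.0, 351.4]
tool_rot: [[0.95, 0.311, 0.001], [0.311, -0.95, -0.001], [0.0, 0.001, -1.0]]
wrist_force: [-0.3, -0.0, 0.2]
grip_width: 0.547
grasp_force: 0.0
```

```bash
python3 - <<'E'
from h import *
from workcell import observe
print(step([.36,-.84,-.65],[0,0,0])); o=observe();print(o["time_s"],o["position"],o["tool_rot"].round(3),o["grip_width"],o["joint_positions"])
for t in ([275,-285,350],[320,-200,350]): print(plan(t,tool(10,0)))
E
```

```text
(array([ 190.36613007, -410.25818391,  350.823     ]), array([[ 0.95086217,  0.3096145 ,  0.        ],
       [ 0.3096145 , -0.95086217,  0.        ],
       [ 0.        ,  0.        , -1.        ]]))
0.6833 [ 190.97349312 -407.97591782  351.39187795] [[ 0.95   0.311  0.001]
 [ 0.311 -0.95  -0.001]
 [ 0.     0.001 -1.   ]] 0.5467766210635232 [-7.51619547e+01  3.33590160e+00 -1.72348124e+00  8.48997938e+01
  2.62788398e-02  8.67204418e+01]
(array([ 0.795 , -0.6193,  0.0055]), array([0.    , 0.    , 0.0935]))
(array([ 1.2558, -1.0653,  0.0055]), array([0.    , 0.    , 0.0935]))
```

Request:
play_rows(angular=[[0,0,0.02],[0,0,0.05],[0,0,0.1],[0,0,0.1],[0,0,0.1]], linear=[[0.2,-0.16,0],[0.4,-0.31,0],[0.6,-0.47,0],[0.8,-0.62,0],[0.8,-0.62,0]], gripper=[0.1,0.1,0.1,0.1,0.1])

```text
time_s: 1.1
position: [278.0, -280.3, 349.7]
tool_rot: [[0.985, 0.17, 0.0], [0.17, -0.985, 0.003], [0.001, -0.003, -1.0]]
wrist_force: [-0.3, -0.2, 0.7]
grip_width: 0.552
grasp_force: 0.0
```

```bash
python3 - <<'E'
from h import *
from workcell import observe
print(step([.8,-.62,0],[0,0,.1])[0]); o=observe();print(o["position"])
print(plan([340,-170,350],tool(0,0)))
step([.6,-.73,0],[0,0,.11]) if 0 else None
E
```

```text
[ 275.67544169 -284.67426236  350.823     ]
[ 277.99491075 -280.30333941  349.74265687]
(array([ 0.5484, -0.6838,  0.0055]), array([0.    , 0.    , 0.1099]))
```

Request:
play_rows(angular=[[0,0,0.03],[0,0,0.07],[0,0,0.11],[0,0,0.11]], linear=[[0.15,-0.19,0],[0.32,-0.4,0],[0.45,-0.58,0],[0.55,-0.69,0]], gripper=[0.1,0.1,0.1,0.1])

```text
time_s: 1.43
position: [340.8, -167.2, 349.5]
tool_rot: [[1.0, -0.002, -0.001], [-0.002, -1.0, 0.002], [-0.001, -0.002, -1.0]]
wrist_force: [0.1, -0.5, 0.4]
grip_width: 0.549
grasp_force: 0.0
```

```bash
python3 - <<'E'
from h import *
from workcell import observe
print(step([.55,-.69,0],[0,0,.11])[0]); o=observe();print(o["position"])
print(plan([440,-40,310],tool(-10,0)),plan([440,-40,310],tool(-10,25)))
E
```

```text
[ 340.07940318 -169.04282311  350.823     ]
[ 340.75765536 -167.18970127  349.52187247]
(array([ 0.666 , -0.8604,  0.2722]), array([0.    , 0.    , 0.1162])) (array([ 0.666 , -0.8604,  0.2722]), array([-0.0254,  0.2901,  0.1144]))
```

Request:
play_rows(angular=[[0,0,0.03],[0,0.05,0.06],[-0.01,0.12,0.1],[-0.02,0.2,0.115],[-0.025,0.29,0.115],[-0.025,0.29,0.115]], linear=[[0.16,-0.2,0],[0.32,-0.4,0.05],[0.46,-0.6,0.12],[0.58,-0.75,0.2],[0.67,-0.86,0.27],[0.67,-0.86,0.27]], gripper=[0.1,0.1,0.1,0.1,0.1,0.1])

```text
time_s: 1.93
position: [435.3, -35.6, 300.3]
tool_rot: [[0.897, -0.17, 0.409], [-0.156, -0.985, -0.068], [0.415, -0.003, -0.91]]
wrist_force: [-3.5, 0.6, -3.2]
grip_width: 0.554
grasp_force: 0.0
```

```bash
python3 - <<'E'
from h import *
from workcell import observe
print(step([.67,-.86,.27],[-.025,.29,.115])[0]); o=observe();print(o["position"],o["tool_rot"].round(3))
R=tool(-10,35);T=np.array([495.5,22.6,26.5])
print("up120",plan(T+[0,0,120],R))
E
```

```text
[440.60680259 -40.06417384 310.323     ]
[435.27499872 -35.64441185 300.30553726] [[ 0.897 -0.17   0.409]
 [-0.156 -0.985 -0.068]
 [ 0.415 -0.003 -0.91 ]]
up120 (array([-0.2009, -0.4744,  1.1117]), array([-1.000e-04,  1.165e-01, -7.000e-04]))
```

Request:
play_rows(angular=[[0,0.04,0],[0,0.08,0],[0,0.117,0],[0,0.117,0],[0,0.117,0],[0,0.117,0],[0,0.117,0],[0,0.117,0]], linear=[[-0.05,-0.12,0.25],[-0.1,-0.24,0.5],[-0.15,-0.35,0.75],[-0.2,-0.47,0.95],[-0.2,-0.47,0.95],[-0.2,-0.47,0.95],[-0.2,-0.47,0.95],[-0.2,-0.47,0.95]], gripper=[0.1,0.1,0.1,0.1,0.1,0.1,0.1,0.1])

```text
time_s: 2.6
position: [485.3, 5.3, 171.6]
tool_rot: [[0.807, -0.153, 0.571], [-0.125, -0.988, -0.088], [0.577, -0.001, -0.817]]
wrist_force: [0.3, -0.1, 1.0]
grip_width: 0.549
grasp_force: 0.0
```

```bash
python3 - <<'E'
from h import *
from workcell import observe,grab_frame
print(step([-.2,-.47,.95],[0,.117,0])[0]); o=observe();print(o["position"],o["tool_rot"].round(3),o["joint_positions"].round(1),o["wrist_force"])
R=tool(-10,35);T=np.array([495.5,22.6,26.5])
print("up40",plan(T+[0,0,40],R),"grasp",plan(T,R))
F={}
for n in ("side","top"):
    f=grab_frame(n);F[n]=f;pickle.dump(f,open(f"{n}1.pkl","wb"))
tip=o["position"]+22*o["tool_rot"][:,2]
a,b=proj(F["side"],tip)[0],proj(F["top"],tip)[0];print(a,b)
im=[]
for n,c in (("side",a),("top",b)):
    x,y=int(c[0])-40,int(c[1])-55;k=cv2.resize(F[n]["pixels"][y:y+110,x:x+80],None,fx=5,fy=5,interpolation=cv2.INTER_CUBIC)
    q=((c-[x,y]+.5)*5).astype(int);cv2.drawMarker(k,tuple(q.tolist()),(0,255,0),0,12,1);im.append(k)
cv2.imwrite("pics/g1.png",np.hstack(im))
E
```

```text
[485.41224709  23.69606261 168.53582007]
[485.25294378   5.28035989 171.55343287] [[ 0.807 -0.153  0.571]
 [-0.125 -0.988 -0.088]
 [ 0.577 -0.001 -0.817]] [-8.900e+00 -1.210e+01 -5.310e+01  1.370e+01  1.000e-01  1.799e+02] [ 0.29042144 -0.05472301  0.9701049 ]
up40 (array([-0.3353, -0.0041,  0.5957]), array([-0.0001, -0.0005, -0.0007])) grasp (array([-0.4884, -0.0039,  0.814 ]), array([-0.0001, -0.0005, -0.0007]))
[310.20611105 170.02836272] [335.27028187 212.51924974]
```

View pics/g1.png

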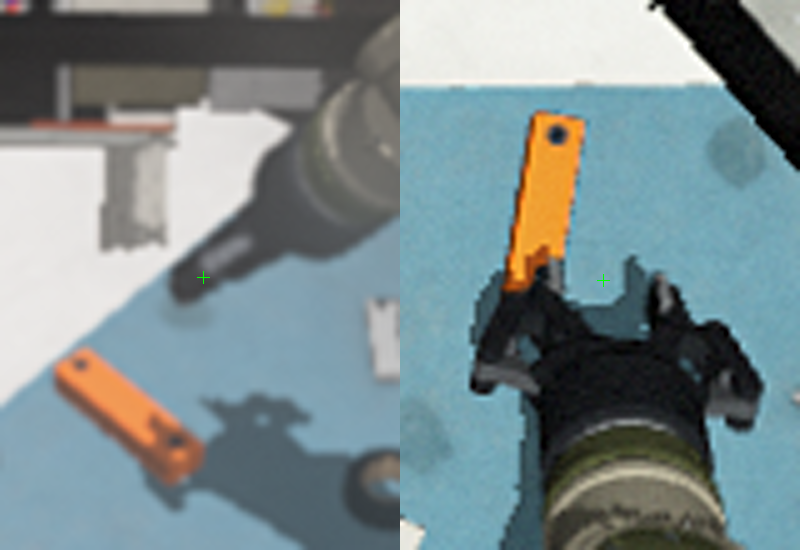

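Picture g1 shows the projected tip (green, side (310,170), top (335,212)) midway between the fingers, so the frames agree. Joint 6 is at its limit, so I'll turn the tool half round about its z axis.

Request:
play_rows(angular=[[0,0,-0.1],[0,0,-0.2],[0,0,-0.3],[0,0,-0.4],[0,0,-0.5],[0,0,-0.6],[0,0,-0.7],[0,0,-0.8],[0,0,-0.9],[0,0,-1],[0,0,-1],[0,0,-1],[0,0,-1],[0,0,-1],[0,0,-1]], linear=[[0,0,0],[0,0,0],[0,0,0],[0,0,0],[0,0,0],[0,0,0],[0,0,0],[0,0,0],[0,0,0],[0,0,0],[0,0,0],[0,0,0],[0,0,0],[0,0,0],[0,0,0]], gripper=[0.1,0.1,0.1,0.1,0.1,0.1,0.1,0.1,0.1,0.1,0.1,0.1,0.1,0.1,0.1])

```text
time_s: 3.95
position: [483.3, 6.2, 169.5]
tool_rot: [[0.211, 0.795, 0.569], [0.976, -0.198, -0.087], [0.043, 0.574, -0.818]]
wrist_force: [0.3, -0.2, 0.5]
grip_width: 0.55
grasp_force: 0.0
```

```bash
python3 - <<'E'
from h import *
from workcell import observe
p,R=step([0,0,0],[0,0,-1]);print(p,R.round(3)); o=observe();print(o["position"],o["tool_rot"].round(3),o["joint_positions"].round(1))
E
```

```text
[485.41224709  23.69606261 168.53582007] [[ 0.231  0.792  0.565]
 [ 0.972 -0.213 -0.1  ]
 [ 0.041  0.573 -0.819]]
[483.27468365   6.18703144 169.52773492] [[ 0.211  0.795  0.569]
 [ 0.976 -0.198 -0.087]
 [ 0.043  0.574 -0.818]] [ -8.9 -12.1 -53.4  13.6   0.1  94.2]
```

```bash
cat >> h.py <<'E'
FL=np.diag([-1,-1,1])
def flip(psi,a): return tool(psi,a)@FL
def sync():
    from workcell import observe
    o=observe();pickle.dump((o["position"],o["tool_rot"]),open("cmd.pkl","wb"))
E
python3 - <<'E'
from h import *
sync()
R=flip(-10,35);T=np.array([495.5,22.6,26.5])
print(plan(T+[0,0,60]-10*R[:,0]*0,R))
E
```

```text
(array([ 0.1   , -0.2745,  0.4895]), array([ 0.0081, -0.0061, -1.0849]))
```

Request:
play_rows(angular=[[0,0,-0.1],[0,0,-0.2],[0,0,-0.3],[0,0,-0.4],[0,0,-0.5],[0,0,-0.6],[0,0,-0.7],[0,0,-0.8],[0,0,-0.9],[0,0,-1],[0,0,-1],[0,0,-1],[0,0,-1],[0,0,-1],[0,0,-1],[0,0,-1]], linear=[[0,0,0],[0,0,0],[0,0,0],[0,0,0],[0,0,0],[0,0,0],[0,0,0],[0,0,0],[0.05,-0.1,0.1],[0.1,-0.2,0.2],[0.1,-0.27,0.3],[0.1,-0.27,0.4],[0.1,-0.27,0.4],[0.1,-0.27,0.4],[0.1,-0.27,0.4],[0.1,-0.27,0.4]], gripper=[0.1,0.1,0.1,0.1,0.1,0.1,0.1,0.1,0.1,0.1,0.1,0.1,0.1,0.1,0.1,0.1])

```text
time_s: 5.28
position: [491.1, 24.3, 100.4]
tool_rot: [[-0.781, 0.268, 0.564], [0.266, 0.96, -0.087], [-0.564, 0.082, -0.821]]
wrist_force: [0.3, 0.3, -0.4]
grip_width: 0.547
grasp_force: 0.0
```

```bash
python3 - <<'E'
from h import *
from workcell import observe
p,R=step([.1,-.27,.4],[0,0,-1]);print(p,R.round(3)); o=observe();print(o["position"],o["tool_rot"].round(3),o["joint_positions"].round(1),o["wrist_force"])
R=flip(-10,35);T=np.array([495.5,22.6,26.5])
print("up30",plan(T+[0,0,30],R),"grasp",plan(T,R))
E
```

```text
[488.39061127  23.62832178  97.86966716] [[-0.778  0.267  0.569]
 [ 0.266  0.96  -0.087]
 [-0.569  0.084 -0.818]]
[491.14745747  24.3102099  100.44818092] [[-0.781  0.268  0.564]
 [ 0.266  0.96  -0.087]
 [-0.564  0.082 -0.821]] [ -5.5  -3.2 -58.8  -0.3  -1.9  11. ] [ 0.25022916  0.34354676 -0.39953539]
up30 (array([ 0.1183, -0.0171,  0.2531]), array([ 0.009 ,  0.0009, -0.0849])) grasp (array([ 0.2322, -0.0339,  0.4167]), array([ 0.009 ,  0.0009, -0.0849]))
```

```bash
python3 - <<'E'
from h import *
sync()
for a in (30,33):
    R=flip(-10,a);c,s=np.cos(np.radians(-10)),np.sin(np.radians(-10))
    T=np.array([544.5-47*c,14-47*s,23.5])-3*R[:,2]
    print(a,T,"up30",plan(T+[0,0,30],R),"grasp",plan(T,R))
E
```

```text
30 [496.73682398  22.42193662  26.09807621] up30 (array([ 0.1344, -0.0264,  0.2649]), array([ 0.0118,  0.0549, -0.0841])) grasp (array([ 0.2473, -0.0429,  0.4292]), array([ 0.0118,  0.0549, -0.0841]))
33 [496.60494138  22.44519108  26.0160117 ] up30 (array([ 0.1355, -0.0266,  0.2649]), array([ 0.0096,  0.0201, -0.0844])) grasp (array([ 0.2484, -0.043 ,  0.4292]), array([ 0.0096,  0.0201, -0.0844]))
```

Request:
play_rows(angular=[[0,0,-0.04],[0.01,0.04,-0.084],[0.01,0.05,-0.084],[0.01,0.05,-0.084],[0.01,0.05,-0.084],[0.01,0.05,-0.084]], linear=[[0.05,-0.01,0.07],[0.09,-0.02,0.17],[0.134,-0.026,0.265],[0.134,-0.026,0.265],[0.134,-0.026,0.265],[0.134,-0.026,0.265]], gripper=[0.1,0.1,0.1,0.1,0.1,0.1])

```text
time_s: 5.78
position: [496.8, 22.5, 56.2]
tool_rot: [[-0.849, 0.171, 0.499], [0.148, 0.985, -0.086], [-0.507, 0.001, -0.862]]
wrist_force: [0.2, -0.3, 0.2]
grip_width: 0.551
grasp_force: 0.0
```

```bash
python3 - <<'E'
from h import *
from workcell import observe
p,R=step([.134,-.026,.265],[.01,.05,-.084]);print(p,R.round(3)); o=observe();print(o["position"],o["tool_rot"].round(3),o["joint_positions"].round(1),o["wrist_force"])
R=flip(-10,30.5)
print("grasp",plan([496.7,22.4,26.1],R))
F={}
from workcell import grab_frame
im=[]
for n in ("side","top"):
    f=grab_frame(n);F[n]=f;pickle.dump(f,open(f"{n}2.pkl","wb"))
    c=proj(f,[515,18,20])[0];x,y=int(c[0])-40,int(c[1])-50;im.append(cv2.resize(f["pixels"][y:y+100,x:x+80],None,fx=5,fy=5,interpolation=cv2.INTER_CUBIC)); print(x,y)
cv2.imwrite("pics/g2.png",np.hstack(im))
E
```

```text
[496.8088968   22.46883375  56.13294721] [[-0.849  0.173  0.499]
 [ 0.15   0.985 -0.086]
 [-0.507  0.002 -0.862]]
[496.78903498  22.48045312  56.16110129] [[-0.849  0.171  0.499]
 [ 0.148  0.985 -0.086]
 [-0.507  0.001 -0.862]] [ -5.4   4.  -57.4  -1.8  -2.2   3.9] [ 0.20240389 -0.27865358  0.18348128]
grasp (array([ 0.102 , -0.001 ,  0.1723]), array([ 0.0015, -0.0008, -0.0001]))
261 150
282 160
```

View pics/g2.png

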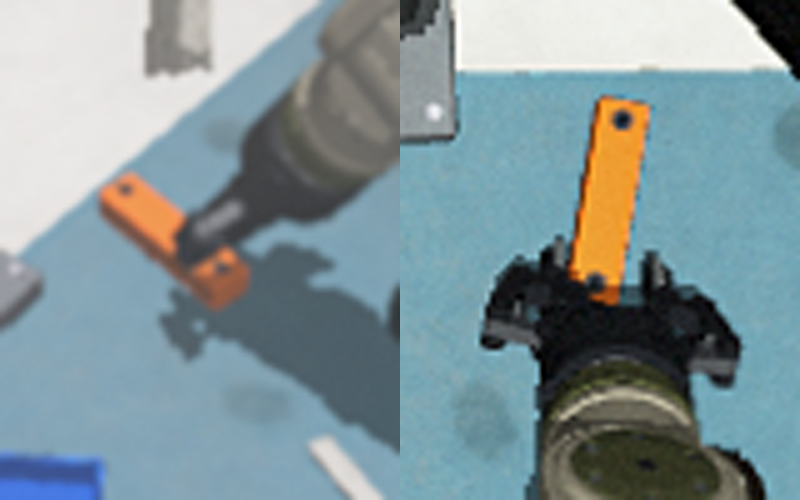

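The picture shows the open jaws straddling the bar's near end, with finger centres at crop (555,265) and (655,270) and the bar between them. I'll descend and grip.

Request:
play_rows(angular=[[0,0,0],[0,0,0],[0,0,0],[0,0,0],[0,0,0],[0,0,0],[0,0,0],[0,0,0],[0,0,0],[0,0,0],[0,0,0]], linear=[[0.045,0,0.08],[0.07,0,0.12],[0.092,0,0.155],[0.092,0,0.155],[0.092,0,0.155],[0.092,0,0.155],[0.092,0,0.155],[0.092,0,0.155],[0.092,0,0.155],[0.092,0,0.155],[0.092,0,0.155]], gripper=[0.1,0.1,0.1,0.1,-0.4,-0.6,-0.6,-0.6,-0.6,-0.6,-0.6], newtons=60)

```text
time_s: 6.8
position: [498.9, 22.9, 29.8]
tool_rot: [[-0.851, 0.17, 0.496], [0.147, 0.985, -0.086], [-0.503, -0.0, -0.864]]
wrist_force: [-4.6, 0.3, 5.4]
grip_width: 0.336
grasp_force: 60.0
```

```bash
python3 - <<'E'
from h import *
print(step([.092,0,.155],[0,0,0])[0])
p=get()[0]
print(plan(p+[0,20,100],flip(-3,30.5)))
E
```

```text
[496.69839418  22.54450311  29.09622102]
(array([-0.3177,  0.1327, -0.5862]), array([-0.0398, -0.0007, -0.0703]))
```

Request:
play_rows(angular=[[0,0,0],[0,0,0],[0,0,0],[-0.02,0,-0.03],[-0.04,0,-0.07],[-0.04,0,-0.07],[-0.04,0,-0.07],[-0.04,0,-0.07],[-0.04,0,-0.07]], linear=[[-0.03,0,-0.05],[-0.08,0,-0.15],[-0.16,0,-0.3],[-0.25,0.06,-0.45],[-0.32,0.13,-0.59],[-0.32,0.13,-0.59],[-0.32,0.13,-0.59],[-0.32,0.13,-0.59],[-0.32,0.13,-0.59]], gripper=[-0.6,-0.6,-0.6,-0.6,-0.6,-0.6,-0.6,-0.6,-0.6])

```text
time_s: 7.55
position: [497.8, 42.6, 128.2]
tool_rot: [[-0.865, 0.051, 0.499], [0.044, 0.999, -0.027], [-0.5, -0.001, -0.866]]
wrist_force: [-0.0, -0.3, -1.7]
grip_width: 0.333
grasp_force: 59.3
```

```bash
python3 - <<'E'
from h import *
from workcell import observe,grab_frame
print(step([-.32,.13,-.59],[-.04,0,-.07])); o=observe();print(o["position"],o["tool_rot"].round(3),o["joint_positions"].round(1),o["wrist_force"],o["grip_width"])
im=[];c0=o["position"]+o["tool_rot"]@[0,0,3]
for n in ("side","top"):
    f=grab_frame(n);pickle.dump(f,open(f"{n}3.pkl","wb"))
    c=proj(f,c0+[30,0,0])[0];x,y=int(c[0])-40,int(c[1])-50;im.append(cv2.resize(f["pixels"][y:y+100,x:x+80],None,fx=5,fy=5,interpolation=cv2.INTER_CUBIC)); print(x,y)
    g=im[-1];cy=np.radians(-2.8);d=np.array([np.cos(cy),np.sin(cy)])
    # predicted box: grasp point at bar x=-46, z=26 above underside
    B=box(120,30,c0[2]-26,c0[2]-2,c0[0]+46*d[0],c0[1]+46*d[1],cy)
    q=((proj(f,B)-[x,y]+.5)*5).astype(np.int32)
    for k in (q[:4],q[4:]): cv2.polylines(g,[k],True,(0,255,0),1)
cv2.imwrite("pics/g3.png",np.hstack(im))
E
```

```text
(array([496.63960936,  42.14243198, 129.75613224]), array([[-8.60935875e-01,  5.25453938e-02,  5.05992491e-01],
       [ 4.55989917e-02,  9.98618364e-01, -2.61169633e-02],
       [-5.06665720e-01,  5.87716747e-04, -8.62142392e-01]]))
[497.82798009  42.58007082 128.22306426] [[-0.865  0.051  0.499]
 [ 0.044  0.999 -0.027]
 [-0.5   -0.001 -0.866]] [ -4.8  -4.3 -50.9  13.4   0.9  -1.7] [-1.23105596e-03 -2.66057735e-01 -1.65708635e+00] 0.33312231898158834
254 128
278 151
```

View pics/g3.png

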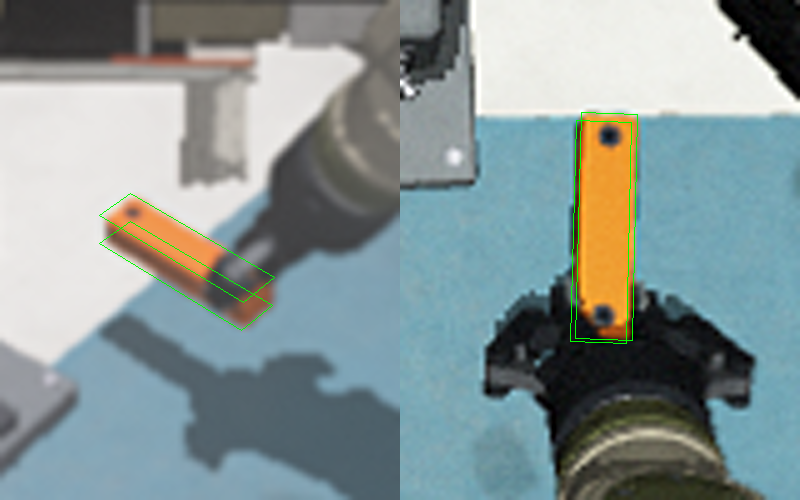

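Picture g3 shows the held bar close to the predicted outline (front end at top-crop (608,113)), tilted about 1 degree at most. On to the pre-insertion pose.

```bash
cat >> h.py <<'E'
PR=np.load("press.npy") if __import__("os").path.exists("press.npy") else None
def barpose(x,y,zu,yaw=None,a=30.3,gx=-46,gz=26,sx=-17): # TCP for bar centre at seat x,y, underside zu
    yaw=np.degrees(PR[2]) if yaw is None else yaw
    R=flip(yaw,a);G=frompress([sx+x+gx,y,zu+gz],PR);return G-3*R[:,2],R
E
python3 - <<'E'
from h import *
print(barpose(-95,0,65),plan(*barpose(-95,0,65)))
E
```

```text
(array([506.02324537, 164.90041138,  93.59018665]), array([[-0.863211  , -0.0206748 ,  0.50441978],
       [-0.01785053,  0.99978625,  0.01043101],
       [-0.50452762,  0.        , -0.86339555]])) (array([0.1056, 0.8204, 0.2181]), array([-0.0244,  0.0017, -0.0423]))
```

Request:
play_rows(angular=[[0,0,0],[-0.01,0,-0.02],[-0.02,0,-0.04],[-0.024,0.002,-0.042],[-0.024,0.002,-0.042],[-0.024,0.002,-0.042],[-0.024,0.002,-0.042],[-0.024,0.002,-0.042]], linear=[[0.02,0.2,0.02],[0.04,0.4,0.06],[0.07,0.6,0.12],[0.1,0.75,0.18],[0.106,0.82,0.218],[0.106,0.82,0.218],[0.106,0.82,0.218],[0.106,0.82,0.218]], gripper=[-0.6,-0.6,-0.6,-0.6,-0.6,-0.6,-0.6,-0.6])

```text
time_s: 8.32
position: [508.1, 164.5, 93.6]
tool_rot: [[-0.866, -0.021, 0.5], [-0.02, 1.0, 0.009], [-0.5, -0.002, -0.866]]
wrist_force: [-0.4, 2.0, -0.9]
grip_width: 0.332
grasp_force: 59.6
```

```bash
python3 - <<'E'
from h import *
from workcell import observe,grab_frame
step([.106,.82,.218],[-.024,.002,-.042]); o=observe();p,R=get();print(p,o["position"],o["tool_rot"].round(3),o["joint_positions"].round(1),o["wrist_force"],o["grip_width"])
im=[]
for n,(x,y,w,h) in (("side",(215,150,80,90)),("top",(235,140,80,90))):
    f=grab_frame(n);pickle.dump(f,open(f"{n}4.pkl","wb"))
    im.append(cv2.resize(f["pixels"][y:y+h,x:x+w],None,fx=5,fy=5,interpolation=cv2.INTER_CUBIC))
cv2.imwrite("pics/g4.png",np.hstack(im))
E
```

```text
[505.95976684 164.84348998  93.58038026] [508.13121952 164.54364451  93.61333367] [[-0.866 -0.021  0.5  ]
 [-0.02   1.     0.009]
 [-0.5   -0.002 -0.866]] [ 12.3   3.9 -49.1   7.5  -5.6   9.5] [-0.40669436  2.01488899 -0.88735312] 0.33221822255403793
```

View pics/g4.png

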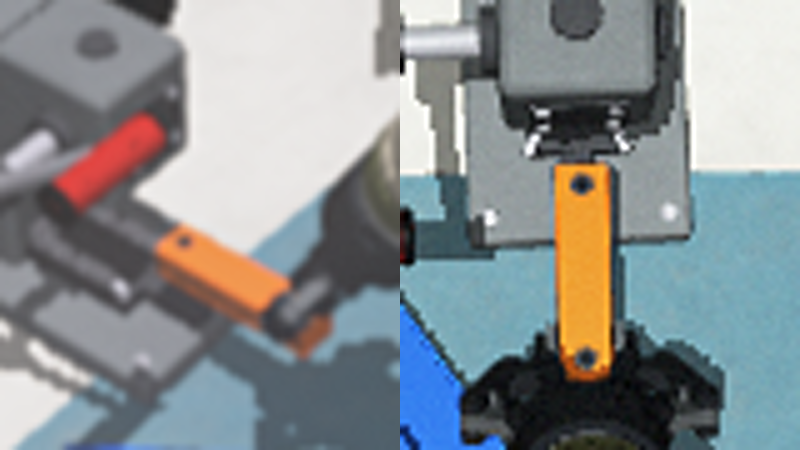

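Picture g4 shows the bar lined up before the nest. In the top crop the holes are at (581,184) and (586,358), and the cheek bevels at (531,143), (624,143), (542,115) and (614,115). I'll compare bar and nest in the same view.

```bash
python3 - <<'E'
from h import *
F=load(4)
ct=lambda X,Y:np.array([235+(X-400+.5)/5-.5,140+(Y+.5)/5-.5]); cs=lambda X,Y:np.array([215+(X+.5)/5-.5,150+(Y+.5)/5-.5])
hf,hr=onz(F["top"],ct(581,184),89),onz(F["top"],ct(586,358),89);print("holes top",hf,hr,"yaw",np.degrees(np.arctan2(*(hf-hr)[1::-1])))
print("front hole tri",tri(F,cs(184,242),ct(581,184)))
for z in (48,54): 
    o=(onz(F["top"],ct(531,145),z)+onz(F["top"],ct(624,145),z))/2;i=(onz(F["top"],ct(542,115),z)+onz(F["top"],ct(614,115),z))/2
    print(z,"outer",o,"inner",i)
print("cheekL outer tri",tri(F,cs(120,288),ct(531,146)))
print("screws",onz(F["top"],ct(490,218),27),onz(F["top"],ct(669,211),27))
print("head front",onz(F["top"],ct(500,93),215),onz(F["top"],ct(655,97),215))
t,R=barpose(-95,0,65);print("expected front hole",frompress([-17-95+48,0,89],PR),"rear",frompress([-17-95-48,0,89],PR),"seat",frompress([-17,0,40],PR))
E
```

```text
holes top [603.94172632 166.26917391  89.        ] [508.23679826 164.52401141  89.        ] yaw 1.0446626670446721
front hole tri (array([603.26460051, 165.61879116,  87.58381457]), np.float64(0.4568174909595939))
48 outer [633.6771521  167.73256273  48.        ] inner [651.12489383 167.25826768  48.        ]
54 outer [632.51289411 167.76793849  54.        ] inner [649.86818521 167.2961566   54.        ]
cheekL outer tri (array([632.77170072, 193.97638627,  49.28744406]), np.float64(0.17054797910282105))
screws [595.33799819 218.66173757  27.        ] [598.3856874  115.12781035  27.        ]
head front [627.56107251 206.28792164 215.        ] [624.68213697 130.67162206 215.        ]
expected front hole [601.51641255 166.87513545  89.        ] rear [505.53693221 164.8903548   89.        ] seat [648.50636646 167.84685098  40.        ]
```

Bar and nest axes agree within 1 mm, and the seat is at about x = 650.5. I'll lower the bar's front onto the tongue to feel its height.

Request:
play_rows(angular=[[0,0,0],[0,0,0],[0,0,0],[0,0,0],[0,0,0]], linear=[[-0.005,0,0.06],[-0.007,0,0.12],[-0.007,0,0.12],[-0.007,0,0.12],[-0.007,0,0.12]], gripper=[-0.6,-0.6,-0.6,-0.6,-0.6])

```text
time_s: 8.83
position: [518.0, 165.2, 78.4]
tool_rot: [[-0.866, -0.022, 0.5], [-0.02, 1.0, 0.009], [-0.5, -0.002, -0.866]]
wrist_force: [0.5, -0.0, -1.0]
grip_width: 0.339
grasp_force: 59.6
```

Request:
play_rows(angular=[[0,0,0],[0,0,0],[0,0,0],[0,0,0]], linear=[[0.007,0,0.012],[0.013,0,0.023],[0.013,0,0.023],[0.013,0,0.023]], gripper=[-0.6,-0.6,-0.6,-0.6])

```text
time_s: 9.17
position: [518.1, 165.5, 74.8]
tool_rot: [[-0.866, -0.022, 0.5], [-0.02, 1.0, 0.01], [-0.5, -0.002, -0.866]]
wrist_force: [-0.3, 0.4, -0.9]
grip_width: 0.334
grasp_force: 59.6
```

Request:
play_rows(angular=[[0,0,0],[0,0,0],[0,0,0]], linear=[[0.007,0,0.012],[0.007,0,0.012],[0.007,0,0.012]], gripper=[-0.6,-0.6,-0.6])

```text
time_s: 9.42
position: [518.1, 165.5, 72.7]
tool_rot: [[-0.866, -0.022, 0.5], [-0.02, 1.0, 0.01], [-0.5, -0.002, -0.866]]
wrist_force: [-0.6, -0.1, -0.6]
grip_width: 0.336
grasp_force: 59.6
```

Request:
play_rows(angular=[[0,0,0],[0,0,0],[0,0,0]], linear=[[0.007,0,0.012],[0.007,0,0.012],[0.007,0,0.012]], gripper=[-0.6,-0.6,-0.6])

```text
time_s: 9.67
position: [518.1, 165.4, 70.6]
tool_rot: [[-0.866, -0.022, 0.5], [-0.02, 1.0, 0.01], [-0.5, -0.002, -0.866]]
wrist_force: [0.1, -0.0, -1.6]
grip_width: 0.337
grasp_force: 59.6
```

Request:
play_rows(angular=[[0,0,0],[0,0,0],[0,0,0]], linear=[[0.005,0,0.009],[0.005,0,0.009],[0.005,0,0.009]], gripper=[-0.6,-0.6,-0.6])

```text
time_s: 9.92
position: [518.3, 165.5, 69.2]
tool_rot: [[-0.865, -0.022, 0.501], [-0.02, 1.0, 0.01], [-0.501, -0.002, -0.866]]
wrist_force: [0.3, -0.9, -0.7]
grip_width: 0.332
grasp_force: 59.6
```

Request:
play_rows(angular=[[0,0,0],[0,0,0],[0,0,0]], linear=[[0.005,0,0.009],[0.005,0,0.009],[0.005,0,0.009]], gripper=[-0.6,-0.6,-0.6])

```text
time_s: 10.17
position: [518.7, 165.6, 68.2]
tool_rot: [[-0.865, -0.022, 0.502], [-0.02, 1.0, 0.01], [-0.502, -0.002, -0.865]]
wrist_force: [-4.2, -0.6, 4.8]
grip_width: 0.338
grasp_force: 60.5
```

Request:
play_rows(angular=[[0,0,0],[0,0,0],[0,0,0]], linear=[[0.005,0,0.009],[0.005,0,0.009],[0.005,0,0.009]], gripper=[-0.6,-0.6,-0.6])

```text
time_s: 10.42
position: [519.0, 165.5, 67.1]
tool_rot: [[-0.864, -0.022, 0.502], [-0.02, 1.0, 0.009], [-0.503, -0.002, -0.865]]
wrist_force: [-4.4, -1.0, 7.2]
grip_width: 0.332
grasp_force: 60.9
```

Request:
play_rows(angular=[[0,0,0],[0,0,0],[0,0,0],[0,0,0],[0,0,0],[0,0,0],[0,0,0],[0,0,0],[0,0,0]], linear=[[-0.011,0,-0.018],[-0.011,0,-0.018],[-0.05,0,0.005],[-0.1,0,0.034],[-0.15,0,0.063],[-0.2,0,0.092],[-0.24,0,0.116],[-0.24,0,0.116],[-0.24,0,0.116]], gripper=[-0.6,-0.6,-0.6,-0.6,-0.6,-0.6,-0.6,-0.6,-0.6])

```text
time_s: 11.17
position: [558.6, 166.3, 68.7]
tool_rot: [[-0.866, -0.022, 0.5], [-0.02, 1.0, 0.009], [-0.5, -0.002, -0.866]]
wrist_force: [-0.1, 0.2, -1.5]
grip_width: 0.333
grasp_force: 59.8
```

Request:
play_rows(angular=[[0,0,0],[0,0,0],[0,0,0],[0,0,0],[0,0,0],[0,0,0],[0,0,0]], linear=[[-0.05,0,0.029],[-0.1,0,0.058],[-0.15,0,0.087],[-0.19,0,0.111],[-0.207,0,0.121],[-0.207,0,0.121],[-0.207,0,0.121]], gripper=[-0.6,-0.6,-0.6,-0.6,-0.6,-0.6,-0.6])

```text
time_s: 11.75
position: [594.4, 167.1, 68.8]
tool_rot: [[-0.865, -0.022, 0.5], [-0.02, 1.0, 0.01], [-0.501, -0.002, -0.866]]
wrist_force: [1.1, 0.7, 0.2]
grip_width: 0.333
grasp_force: 59.8
```

Request:
play_rows(angular=[[0,0,0],[0,0,0],[0,0,0]], linear=[[-0.015,0,0.009],[-0.023,0,0.0135],[-0.023,0,0.0135]], gripper=[-0.6,-0.6,-0.6])

```text
time_s: 12.0
position: [598.0, 167.3, 68.8]
tool_rot: [[-0.866, -0.022, 0.5], [-0.02, 1.0, 0.01], [-0.5, -0.002, -0.866]]
wrist_force: [0.3, -0.4, -1.2]
grip_width: 0.334
grasp_force: 59.7
```

Request:
play_rows(angular=[[0,0,0],[0,0,0],[0,0,0]], linear=[[-0.012,0,0.007],[-0.012,0,0.007],[-0.012,0,0.007]], gripper=[-0.6,-0.6,-0.6])

```text
time_s: 12.25
position: [598.8, 167.3, 68.7]
tool_rot: [[-0.866, -0.023, 0.499], [-0.02, 1.0, 0.01], [-0.499, -0.002, -0.867]]
wrist_force: [-8.4, -1.2, 9.0]
grip_width: 0.335
grasp_force: 61.2
```

The stop was felt at TCP x of about 598.4. I'll ease down 1 mm and release.

Request:
play_rows(angular=[[0,0,0],[0,0,0],[0,0,0],[0,0,0],[0,0,0],[0,0,0],[0,0,0]], linear=[[0.003,0,0.006],[0.003,0,0.006],[0.003,0,0.006],[0.003,0,0.006],[0.003,0,0.006],[0.003,0,0.006],[0.003,0,0.006]], gripper=[-0.6,-0.6,0,0.1,0.1,0.1,0.1])

```text
time_s: 12.83
position: [600.4, 167.2, 67.7]
tool_rot: [[-0.865, -0.022, 0.5], [-0.02, 1.0, 0.01], [-0.501, -0.002, -0.866]]
wrist_force: [0.3, 0.2, 0.3]
grip_width: 0.549
grasp_force: 0.0
```

```bash
python3 - <<'E'
from h import *
sync();p,R=get();print(p,R.round(3))
print("back",plan(p-60*R[:,2]-[40,0,0],R))
E
```

```text
[600.44486124 167.22978885  67.71665612] [[-0.865 -0.022  0.5  ]
 [-0.02   1.     0.01 ]
 [-0.501 -0.002 -0.866]]
back (array([ 0.2308,  0.0059, -0.5334]), array([0., 0., 0.]))
```

Request:
play_rows(angular=[[0,0,0],[0,0,0],[0,0,0],[0,0,0],[0,0,0],[0,0,0]], linear=[[0,0,-0.1],[0,0,-0.25],[0,0,-0.45],[0.1,0,-0.53],[0.23,0,-0.53],[0.23,0,-0.53]], gripper=[0.1,0.1,0.1,0.1,0.1,0.1])

```text
time_s: 13.33
position: [526.6, 165.5, 117.4]
tool_rot: [[-0.868, -0.023, 0.496], [-0.021, 1.0, 0.009], [-0.496, -0.002, -0.868]]
wrist_force: [-2.0, -0.4, -1.6]
grip_width: 0.552
grasp_force: 0.0
```

```bash
python3 - <<'E'
from h import *
from workcell import observe,grab_frame
step([.23,0,-.53],[0,0,0]); o=observe();p,R=get();print(p,o["position"],o["joint_positions"].round(1))
im=[]
for n,(x,y,w,h) in (("side",(215,150,80,90)),("top",(235,140,80,90))):
    f=grab_frame(n);pickle.dump(f,open(f"{n}5.pkl","wb"))
    im.append(cv2.resize(f["pixels"][y:y+h,x:x+w],None,fx=5,fy=5,interpolation=cv2.INTER_CUBIC))
cv2.imwrite("pics/g5.png",np.hstack(im))
E
```

```text
[530.80081459 165.78201944 119.27352501] [526.60819882 165.51319238 117.43264518] [ 11.8   3.5 -44.9  12.3  -5.3   9.1]
```

View pics/g5.png

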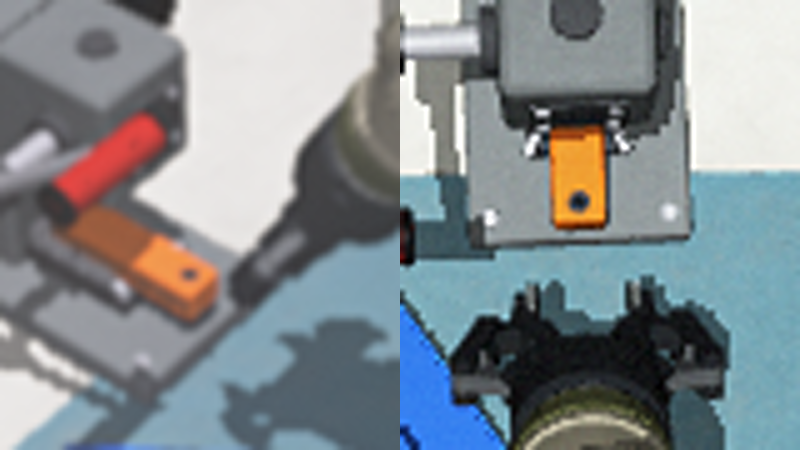

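Picture g5 shows the bar lying in the nest, with its near hole at top-crop (579,202) and its near end at y about 226.

```bash
python3 - <<'E'
from h import *
F=load(5)
ct=lambda X,Y:np.array([235+(X-400+.5)/5-.5,140+(Y+.5)/5-.5]); cs=lambda X,Y:np.array([215+(X+.5)/5-.5,150+(Y+.5)/5-.5])
print("hole tri",tri(F,cs(191,273),ct(579,202)),onz(F["top"],ct(579,202),64))
print("near end",onz(F["top"],ct(580,221),64), "tongue side L/R",onz(F["top"],ct(551,180),64),onz(F["top"],ct(607,180),64))
print("cheeks",onz(F["top"],ct(531,146),50),onz(F["top"],ct(624,146),50))
sync()
p,R=get()
# push pose: closed fingertips behind bar near end, G height z~52
for gx in (-75,-60): print(gx,plan(frompress([-17+gx-11,0,60],PR),R))
E
```

```text
hole tri (array([597.05360473, 166.71679021,  64.97405331]), np.float64(0.4148688035608643)) [598.0773385  167.30959475  64.        ]
near end [587.30279536 166.86063187  64.        ] tongue side L/R [610.74985204 182.88728442  64.        ] [610.41730664 151.48226302  64.        ]
cheeks [633.00167828 194.21922138  50.        ] [632.41766475 141.28158653  50.        ]
-75 (array([ 0.0103, -0.0024,  0.4484]), array([0., 0., 0.]))
-60 (array([-0.0763, -0.0025,  0.4983]), array([0., 0., 0.]))
```

I can't rule out a gap of a few mm from home, so I'll nudge the bar's end forward with shut fingers.

```bash
python3 - <<'E'
from h import *
sync();p,R=get();print(p)
print(plan([548,166,68],R),plan([564,166.3,68],R))
E
```

```text
[530.24034676 165.80813921 119.0190591 ]
(array([ 0.0675, -0.0008,  0.3538]), array([0., 0., 0.])) (array([-0.0249, -0.0011,  0.4071]), array([0., 0., 0.]))
```

Request:
play_rows(angular=[[0,0,0],[0,0,0],[0,0,0],[0,0,0],[0,0,0],[0,0,0],[0,0,0],[0,0,0],[0,0,0],[0,0,0]], linear=[[0,0,0],[0.02,0,0.1],[0.04,0,0.2],[0.06,0,0.3],[0.068,0,0.354],[0.068,0,0.354],[0.03,0,0.376],[-0.01,0,0.4],[-0.025,0,0.407],[-0.025,0,0.407]], gripper=[-1,-1,-1,-1,-1,-1,-1,-1,-1,-1])

```text
time_s: 14.27
position: [565.8, 166.6, 69.5]
tool_rot: [[-0.865, -0.022, 0.502], [-0.02, 1.0, 0.01], [-0.502, -0.001, -0.865]]
wrist_force: [0.4, 0.6, 0.1]
grip_width: -0.003
grasp_force: 0.0
```

Request:
play_rows(angular=[[0,0,0],[0,0,0],[0,0,0]], linear=[[-0.012,0,0.007],[-0.012,0,0.007],[-0.012,0,0.007]], gripper=[-1,-1,-1])

```text
time_s: 14.52
position: [566.5, 166.6, 68.7]
tool_rot: [[-0.865, -0.022, 0.501], [-0.02, 1.0, 0.01], [-0.501, -0.002, -0.866]]
wrist_force: [-1.7, -0.9, 0.8]
grip_width: 0.003
grasp_force: 0.8
```

Request:
play_rows(angular=[[0,0,0],[0,0,0],[0,0,0]], linear=[[-0.012,0,0.007],[-0.012,0,0.007],[-0.012,0,0.007]], gripper=[-1,-1,-1])

```text
time_s: 14.77
position: [566.8, 166.6, 67.7]
tool_rot: [[-0.867, -0.023, 0.498], [-0.021, 1.0, 0.01], [-0.498, -0.002, -0.867]]
wrist_force: [-8.1, -0.4, 6.0]
grip_width: 0.002
grasp_force: 4.1
```

Request:
play_rows(angular=[[0,0,0],[0,0,0],[0,0,0]], linear=[[-0.012,0,0.007],[-0.012,0,0.007],[-0.012,0,0.007]], gripper=[-1,-1,-1])

```text
time_s: 15.02
position: [567.0, 166.6, 66.7]
tool_rot: [[-0.868, -0.023, 0.495], [-0.021, 1.0, 0.01], [-0.495, -0.002, -0.869]]
wrist_force: [-14.0, 0.2, 9.4]
grip_width: -0.002
grasp_force: 7.0
```

The bar stands hard against the stop: 14 N gave no further travel, and the near end is at x of about 587.3, the same as in the picture. Next I'll retreat and rise above the lever.

Request:
play_rows(angular=[[0,0,0],[0,0,0],[0,0,0],[0,0,0],[0,0,0],[0,0,0],[0,0,0],[0,0,0]], linear=[[0.03,0,-0.02],[0.03,0,-0.12],[0.03,0,-0.3],[0,0,-0.5],[-0.05,0,-0.7],[-0.15,0,-0.9],[-0.25,0,-1],[-0.25,0,-1]], gripper=[-1,-1,-1,-1,-1,-1,-1,-1])

```text
time_s: 15.68
position: [532.4, 166.8, 224.9]
tool_rot: [[-0.859, -0.022, 0.512], [-0.019, 1.0, 0.012], [-0.512, 0.001, -0.859]]
wrist_force: [1.0, 0.7, 1.1]
grip_width: 0.001
grasp_force: 0.0
```

```bash
python3 - <<'E'
from h import *
from workcell import observe
for k in range(1): sync()
p,R=get();print(p,observe()["joint_positions"].round(1),observe()["qvel"].round(1))
F=load(5)
# precise grip triangulation
rm={n:mask(F[n],(0,150,60),(6,255,255),bx)|mask(F[n],(172,150,60),(180,255,255),bx) for n,bx in (("side",(215,165,255,200)),("top",(195,175,245,200)))}
for n in rm: print(cv2.boundingRect(cv2.findNonZero(rm[n])),moments(rm[n])[0])
print("grip c",tri(F,moments(rm["side"])[0],moments(rm["top"])[0]), "top z270",onz(F["top"],moments(rm["top"])[0],270))
print(plan([510,175,330],flip(1,0)))
E
```

```text
[532.44664274 166.84639318 224.93612105] [ 11.8  -3.8 -35.1  28.3  -5.4   9.1] [-0.1  2.3 -4.4 -3.6  0.2  0.2]
(226, 173, 22, 18) [236.9125 181.4125]
(204, 182, 32, 11) [219.39202658 187.62126246]
grip c (array([545.36683149, 283.75085542, 274.15482537]), np.float64(1.050616807711009)) top z270 [547.69406614 285.49128689 270.        ]
(array([-0.231 ,  0.0581, -0.6776]), array([0.0013, 0.3583, 0.0029]))
```

Request:
play_rows(angular=[[0,0,0],[0,0.06,0],[0,0.14,0],[0,0.22,0],[0,0.3,0],[0,0.358,0],[0,0.358,0],[0,0.358,0]], linear=[[-0.05,0,-0.12],[-0.1,0,-0.3],[-0.16,0.02,-0.48],[-0.22,0.04,-0.62],[-0.25,0.06,-0.7],[-0.25,0.06,-0.7],[-0.25,0.06,-0.7],[-0.25,0.06,-0.7]], gripper=[-1,-1,-1,-1,-1,-1,-1,-1])

```text
time_s: 16.35
position: [510.1, 174.6, 324.5]
tool_rot: [[-1.0, -0.021, -0.016], [-0.021, 1.0, -0.003], [0.016, -0.002, -1.0]]
wrist_force: [-0.5, 0.6, -0.5]
grip_width: -0.003
grasp_force: 0.0
```

```bash
python3 - <<'E'
from h import *
from workcell import observe
print(step([-.25,.06,-.7],[0,.358,0]));p,R=get();o=observe();print(o["position"],o["tool_rot"].round(3))
print(plan([546,284,325],flip(1,0)))
E
```

```text
(array([510.7198917 , 175.29271442, 334.33839683]), array([[-9.99754340e-01, -2.21612992e-02,  3.70110596e-04],
       [-2.21610412e-02,  9.99754178e-01,  6.87168640e-04],
       [-3.85248164e-04,  6.78797794e-04, -9.99999695e-01]]))
[510.14135518 174.55129166 324.50010524] [[-1.    -0.021 -0.016]
 [-0.021  1.    -0.003]
 [ 0.016 -0.002 -1.   ]]
(array([-0.2512,  0.7193,  0.0628]), array([0.0005, 0.0003, 0.0031]))
```

Request:
play_rows(angular=[[0,0,0],[0,0,0],[0,0,0],[0,0,0],[0,0,0],[0,0,0],[0,0,0]], linear=[[-0.05,0.15,0],[-0.1,0.3,0],[-0.15,0.45,0],[-0.2,0.6,0],[-0.25,0.72,0],[-0.25,0.72,0],[-0.25,0.72,0]], gripper=[-1,-1,-1,-1,-1,-1,-1])

```text
time_s: 16.93
position: [542.4, 284.1, 325.5]
tool_rot: [[-1.0, -0.024, -0.012], [-0.024, 1.0, -0.002], [0.012, -0.002, -1.0]]
wrist_force: [-0.4, -0.2, 0.2]
grip_width: 0.0
grasp_force: 0.0
```

```bash
python3 - <<'E'
from h import *
from workcell import observe
sync();p,R=get();o=observe();print(o["position"],o["tool_rot"].round(3),o["qvel"].round(1),o["wrist_force"])
print(plan([546,284.5,304],flip(1,0)))
E
```

```text
[542.40336187 284.14278472 325.49527359] [[-1.    -0.024 -0.012]
 [-0.024  1.    -0.002]
 [ 0.012 -0.002 -1.   ]] [-1.4 -1.1 -0.8  0.9 -0.2 -0.2] [-0.42333952 -0.1968794   0.18591671]
(array([-0.0258,  0.0021,  0.143 ]), array([-0.0012, -0.0081,  0.0043]))
```

Request:
play_rows(angular=[[0,-0.008,0],[0,-0.008,0],[0,-0.008,0],[0,-0.008,0],[0,-0.008,0],[0,-0.008,0],[0,-0.008,0],[0,-0.008,0],[0,-0.008,0],[0,-0.008,0],[0,-0.008,0],[0,-0.008,0],[0,-0.008,0]], linear=[[-0.02,0,0.08],[-0.025,0,0.15],[0,0,0.2],[0.03,0,0.24],[0.055,0,0.275],[0.076,0,0.31],[0.1,0,0.36],[0.126,0,0.415],[0.149,0,0.468],[0.165,0,0.52],[0.177,0,0.56],[0.187,0,0.602],[0.187,0,0.602]], gripper=[-1,-1,-1,-1,-1,-1,-1,-1,-1,-1,-1,-1,-1])

```text
time_s: 18.02
position: [512.0, 282.0, 235.6]
tool_rot: [[-1.0, -0.022, -0.002], [-0.022, 1.0, -0.002], [0.002, -0.002, -1.0]]
wrist_force: [-2.5, 0.5, 4.4]
grip_width: 0.004
grasp_force: 2.3
```

Request:
play_rows(angular=[[0,0,0],[0,0,0],[0,0,0]], linear=[[0.012,0,0.05],[0.015,0,0.07],[0.015,0,0.07]], gripper=[-1,-1,-1])

```text
time_s: 18.27
position: [510.7, 282.2, 225.6]
tool_rot: [[-1.0, -0.022, -0.001], [-0.022, 1.0, -0.002], [0.001, -0.002, -1.0]]
wrist_force: [-3.1, -0.9, 4.4]
grip_width: 0.001
grasp_force: 2.3
```

Request:
play_rows(angular=[[0,0,0],[0,0,0],[0,0,0],[0,0,0]], linear=[[0,0,0.04],[0,0,0.08],[0,0,0.1],[0,0,0.1]], gripper=[-1,-1,-1,-1])

```text
time_s: 18.6
position: [511.1, 282.4, 210.4]
tool_rot: [[-1.0, -0.022, -0.001], [-0.022, 1.0, -0.002], [0.001, -0.002, -1.0]]
wrist_force: [-3.4, -0.2, 5.1]
grip_width: 0.002
grasp_force: 2.4
```

Request:
play_rows(angular=[[0,0,0],[0,0,0]], linear=[[0,0,0.03],[0,0,0.03]], gripper=[-1,-1])

```text
time_s: 18.77
position: [511.7, 282.5, 206.1]
tool_rot: [[-1.0, -0.022, -0.0], [-0.022, 1.0, -0.001], [0.0, -0.001, -1.0]]
wrist_force: [-2.9, -0.4, 5.0]
grip_width: 0.005
grasp_force: 2.3
```

Request:
play_rows(angular=[[0,0,0],[0,0,0]], linear=[[0,0,0.03],[0,0,0.03]], gripper=[-1,-1])

```text
time_s: 18.93
position: [511.8, 282.6, 201.7]
tool_rot: [[-1.0, -0.022, 0.0], [-0.022, 1.0, -0.001], [-0.0, -0.001, -1.0]]
wrist_force: [-2.5, 0.1, 4.0]
grip_width: 0.003
grasp_force: 2.3
```

Request:
play_rows(angular=[[0,0,0],[0,0,0]], linear=[[0,0,0.02],[0,0,0.02]], gripper=[-1,-1])

```text
time_s: 19.1
position: [511.7, 282.6, 198.8]
tool_rot: [[-1.0, -0.022, -0.0], [-0.022, 1.0, -0.001], [0.0, -0.001, -1.0]]
wrist_force: [-3.0, 0.0, 5.1]
grip_width: -0.003
grasp_force: 2.3
```

Request:
play_rows(angular=[[0,0,0],[0,0,0]], linear=[[0,0,0.02],[0,0,0.02]], gripper=[-1,-1])

```text
time_s: 19.27
position: [511.7, 282.6, 195.7]
tool_rot: [[-1.0, -0.022, -0.0], [-0.022, 1.0, -0.001], [0.0, -0.001, -1.0]]
wrist_force: [-2.2, 1.2, 4.4]
grip_width: 0.003
grasp_force: 2.3
```

Request:
play_rows(angular=[[0,0,0],[0,0,0]], linear=[[0,0,0.02],[0,0,0.02]], gripper=[-1,-1])

```text
time_s: 19.43
position: [511.7, 282.6, 192.7]
tool_rot: [[-1.0, -0.022, -0.0], [-0.022, 1.0, -0.001], [0.0, -0.001, -1.0]]
wrist_force: [-2.6, 0.6, 4.2]
grip_width: 0.002
grasp_force: 2.4
```

Request:
play_rows(angular=[[0,0,0],[0,0,0]], linear=[[0,0,0.015],[0,0,0.015]], gripper=[-1,-1])

```text
time_s: 19.6
position: [511.7, 282.6, 190.5]
tool_rot: [[-1.0, -0.022, -0.0], [-0.022, 1.0, -0.001], [0.0, -0.001, -1.0]]
wrist_force: [-1.9, 0.9, 4.5]
grip_width: -0.001
grasp_force: 2.4
```

Request:
play_rows(angular=[[0,0,0],[0,0,0]], linear=[[0,0,0.01],[0,0,0.01]], gripper=[-1,-1])

```text
time_s: 19.77
position: [511.7, 282.6, 189.1]
tool_rot: [[-1.0, -0.022, -0.0], [-0.022, 1.0, -0.001], [0.0, -0.001, -1.0]]
wrist_force: [-2.1, -0.4, 4.7]
grip_width: -0.001
grasp_force: 2.4
```

Request:
play_rows(angular=[[0,0,0],[0,0,0]], linear=[[0,0,0.015],[0,0,0.015]], gripper=[-1,-1])

```text
time_s: 19.93
position: [511.8, 282.6, 186.7]
tool_rot: [[-1.0, -0.022, -0.0], [-0.022, 1.0, -0.001], [0.0, -0.001, -1.0]]
wrist_force: [-1.9, -0.4, 4.3]
grip_width: -0.001
grasp_force: 2.4
```

Request:
play_rows(angular=[[0,0,0],[0,0,0]], linear=[[0,0,0.01],[0,0,0.01]], gripper=[-1,-1])

```text
time_s: 20.1
position: [511.8, 282.6, 185.3]
tool_rot: [[-1.0, -0.022, 0.0], [-0.022, 1.0, -0.001], [-0.0, -0.001, -1.0]]
wrist_force: [-1.2, 0.9, 4.9]
grip_width: 0.004
grasp_force: 2.5
```

Request:
play_rows(angular=[[0,0,0],[0,0,0]], linear=[[0,0,0.01],[0,0,0.01]], gripper=[-1,-1])

```text
time_s: 20.27
position: [511.8, 282.6, 184.7]
tool_rot: [[-1.0, -0.022, 0.001], [-0.022, 1.0, -0.001], [-0.001, -0.001, -1.0]]
wrist_force: [-2.1, -0.5, 10.7]
grip_width: 0.003
grasp_force: 4.7
```

Request:
play_rows(angular=[[0,0,0],[0,0,0]], linear=[[0,0,0.01],[0,0,0.01]], gripper=[-1,-1])

```text
time_s: 20.43
position: [511.9, 282.7, 184.3]
tool_rot: [[-1.0, -0.022, 0.002], [-0.022, 1.0, -0.001], [-0.002, -0.001, -1.0]]
wrist_force: [-4.1, -1.7, 15.2]
grip_width: 0.002
grasp_force: 7.4
```

Request:
play_rows(angular=[[0,0,0],[0,0,0],[0,0,0]], linear=[[0,0,0.005],[0,0,0.005],[0,0,0.005]], gripper=[-1,-1,-1])

```text
time_s: 20.68
position: [511.9, 282.7, 184.1]
tool_rot: [[-1.0, -0.022, 0.002], [-0.022, 1.0, -0.001], [-0.002, -0.001, -1.0]]
wrist_force: [-5.1, -1.6, 17.1]
grip_width: -0.003
grasp_force: 8.7
```

Request:
play_rows(angular=[[0,0,0],[0,0,0],[0,0,0],[0,0,0],[0,0,0],[0,0,0]], linear=[[0,0,0.001],[0,0,0.001],[0,0,0.001],[0,0,0.001],[0,0,0.001],[0,0,0.001]], gripper=[-1,-1,-1,-1,-1,-1])

```text
time_s: 21.18
position: [511.9, 282.7, 184.1]
tool_rot: [[-1.0, -0.022, 0.002], [-0.022, 1.0, -0.001], [-0.002, -0.001, -1.0]]
wrist_force: [-6.0, -1.0, 17.2]
grip_width: 0.002
grasp_force: 8.9
```

Request:
play_rows(angular=[[0,0,0],[0,0,0],[0,0,0],[0,0,0],[0,0,0],[0,0,0]], linear=[[0,0,0],[0,0,0],[0,0,0],[0,0,0],[0,0,0],[0,0,0]], gripper=[-1,-1,-1,-1,-1,-1])

```text
time_s: 21.68
position: [511.9, 282.7, 184.1]
tool_rot: [[-1.0, -0.022, 0.002], [-0.022, 1.0, -0.001], [-0.002, -0.001, -1.0]]
wrist_force: [-5.8, -1.6, 17.5]
grip_width: 0.001
grasp_force: 8.9
```

Held for a second at 17.3 N. Now I'll let the lever back up along its arc.

Request:
play_rows(angular=[[0,0,0],[0,0,0],[0,0,0],[0,0,0],[0,0,0],[0,0,0],[0,0,0],[0,0,0],[0,0,0],[0,0,0],[0,0,0],[0,0,0],[0,0,0]], linear=[[0,0,-0.02],[0,0,-0.08],[0,0,-0.16],[0,0,-0.24],[-0.007,0,-0.31],[-0.03,0,-0.39],[-0.054,0,-0.473],[-0.09,0,-0.55],[-0.127,0,-0.633],[-0.17,0,-0.71],[-0.2,0,-0.8],[-0.2,0,-0.94],[-0.2,0,-0.94]], gripper=[-1,-1,-1,-1,-1,-1,-1,-1,-1,-1,-1,-1,-1])

```text
time_s: 22.77
position: [542.6, 283.5, 325.4]
tool_rot: [[-1.0, -0.022, 0.003], [-0.022, 1.0, -0.0], [-0.003, -0.001, -1.0]]
wrist_force: [-0.8, -0.3, 0.2]
grip_width: 0.004
grasp_force: 0.0
```

```bash
python3 - <<'E'
from h import *
from workcell import observe,grab_frame
sync();p,R=get();o=observe();print(p,o["joint_positions"].round(1),o["wrist_force"])
F={}
for n in ("side","top"):
    F[n]=grab_frame(n);pickle.dump(F[n],open(f"{n}6.pkl","wb"))
f=F["side"]
rm=mask(f,(0,150,60),(6,255,255),(205,155,265,215))|mask(f,(172,150,60),(180,255,255),(205,155,265,215));print("red side",moments(rm)[0],"was 236.9 181.4")
im=[]
for n,(x,y,w,h) in (("side",(205,150,80,90)),("top",(195,130,80,90))):
    im.append(cv2.resize(F[n]["pixels"][y:y+h,x:x+w],None,fx=5,fy=5,interpolation=cv2.INTER_CUBIC))
cv2.imwrite("pics/g6.png",np.hstack(im))
# next: go back in y before lowering
print("clear",plan([505,170,320],flip(1.2,15)))
E
```

```text
[542.63181567 283.46923292 325.40553862] [20.1 21.9 18.4 86.3 -0.1 18.9] [-0.76527499 -0.29295632  0.22918691]
red side [232.5        186.34782609] was 236.9 181.4
clear (array([ 0.2673, -0.7508,  0.0357]), array([-0.0003, -0.1726,  0.0005]))
```

View pics/g6.png

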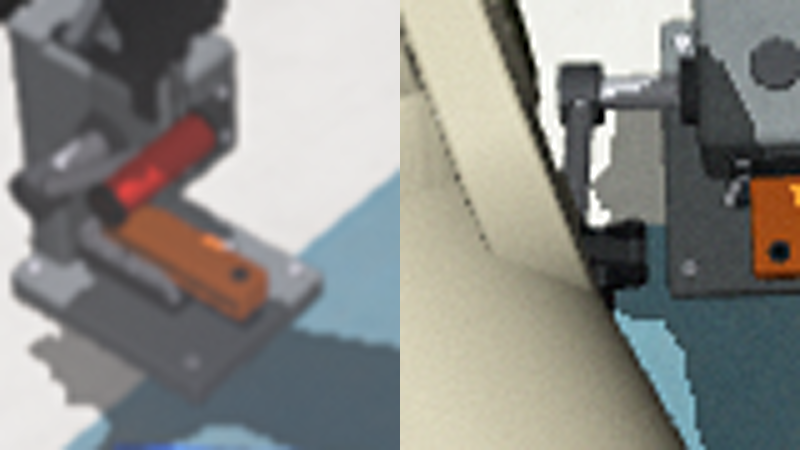

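The picture shows the lever fully up again (grip from crop (115,205) to (205,125), in the same place as before) and the bar still home. I'll fetch the bar.

Request:
play_rows(angular=[[0,0,0],[0,0,0],[0,0,0],[0,-0.05,0],[0,-0.12,0],[0,-0.17,0],[0,-0.25,0],[0,-0.34,0],[0,-0.34,0],[0,-0.34,0]], linear=[[0.08,-0.17,0],[0.16,-0.35,0],[0.22,-0.52,0],[0.26,-0.68,0],[0.26,-0.77,0.1],[0.26,-0.78,0.25],[0.26,-0.78,0.45],[0.26,-0.78,0.65],[0.26,-0.78,0.75],[0.26,-0.78,0.75]], gripper=[-1,-1,-1,-0.5,0.1,0.1,0.1,0.1,0.1,0.1])

```text
time_s: 23.7
position: [488.7, 162.3, 192.2]
tool_rot: [[-0.885, -0.023, 0.464], [-0.024, 1.0, 0.005], [-0.464, -0.007, -0.886]]
wrist_force: [-3.5, -0.9, -5.1]
grip_width: 0.551
grasp_force: 0.0
```

```bash
python3 - <<'E'
from h import *
from workcell import observe
print(step([.26,-.78,.75],[0,-.34,0]));p,R=get();o=observe();print(o["position"],o["tool_rot"].round(3),o["joint_positions"].round(1))
Q=np.array([[-.866,-.022,.5],[-.02,1,.01],[-.5,-.002,-.866]]);Q=Ro.from_matrix(Q).as_matrix()
A=np.array([598,167.2,68.2]);print(plan(A-60*Q[:,2]-[25,0,0],Q))
E
```

```text
(array([506.49992788, 165.59852684, 212.85673439]), array([[-8.71121985e-01, -2.16485347e-02,  4.90589267e-01],
       [-1.91283509e-02,  9.99765497e-01,  1.01517326e-02],
       [-4.90693992e-01, -5.40766187e-04, -8.71331805e-01]]))
[488.67459636 162.32348621 192.21354131] [[-0.885 -0.023  0.464]
 [-0.024  1.     0.005]
 [-0.464 -0.007 -0.886]] [ 12.4  -5.2 -39.7  28.4  -5.5   9.7]
(array([0.0911, 0.0019, 0.6579]), array([ 0.0005, -0.0071, -0.0007]))
```

Request:
play_rows(angular=[[0,0,0],[0,0,0],[0,0,0]], linear=[[0,0,0],[0,0,0],[0,0,0]], gripper=[0.1,0.1,0.1])

```text
time_s: 23.95
position: [508.8, 166.1, 214.2]
tool_rot: [[-0.87, -0.022, 0.492], [-0.019, 1.0, 0.01], [-0.492, -0.0, -0.87]]
wrist_force: [0.5, -0.3, 1.0]
grip_width: 0.553
grasp_force: 0.0
```

```bash
python3 - <<'E'
from h import *
sync();p,R=get();print(p,R.round(3))
Q=np.array([[-.866,-.022,.5],[-.02,1,.01],[-.5,-.002,-.866]]);Q=Ro.from_matrix(Q).as_matrix()
A=np.array([598,167.2,68.2]);print(plan(A-60*Q[:,2]-[25,0,0],Q),plan(A-60*Q[:,2],Q))
E
```

```text
[508.83941589 166.13118974 214.1684135 ] [[-0.87  -0.022  0.492]
 [-0.019  1.     0.01 ]
 [-0.492 -0.    -0.87 ]]
(array([ 0.1102, -0.0015,  0.6577]), array([ 0.0007, -0.006 , -0.0006])) (array([-0.0349, -0.0051,  0.7397]), array([ 0.0007, -0.006 , -0.0006]))
```

Request:
play_rows(angular=[[0,-0.006,0],[0,-0.006,0],[0,-0.006,0],[0,-0.006,0],[0,-0.006,0],[0,-0.006,0],[0,-0.006,0],[0,-0.006,0]], linear=[[0.02,0,0.2],[0.02,0,0.4],[0,0,0.58],[-0.02,-0.005,0.7],[-0.035,-0.005,0.74],[-0.035,-0.005,0.74],[-0.035,-0.005,0.74],[-0.035,-0.005,0.74]], gripper=[0.1,0.1,0.1,0.1,0.1,0.1,0.1,0.1])

```text
time_s: 24.62
position: [565.1, 166.2, 117.6]
tool_rot: [[-0.867, -0.022, 0.497], [-0.02, 1.0, 0.01], [-0.498, -0.001, -0.867]]
wrist_force: [-0.3, 0.1, -0.3]
grip_width: 0.552
grasp_force: 0.0
```

```bash
python3 - <<'E'
from h import *
sync();p,R=get();print(p,R.round(3))
A=np.array([598,167.2,68.2]);print(plan(A,R))
E
```

```text
[565.10951873 166.17333008 117.60437951] [[-0.867 -0.022  0.497]
 [-0.02   1.     0.01 ]
 [-0.498 -0.001 -0.867]]
(array([-0.0264,  0.0023,  0.3948]), array([0., 0., 0.]))
```

Request:
play_rows(angular=[[0,0,0],[0,0,0],[0,0,0],[0,0,0],[0,0,0],[0,0,0],[0,0,0],[0,0,0],[0,0,0],[0,0,0],[0,0,0],[0,0,0]], linear=[[-0.01,0,0.1],[-0.02,0,0.2],[-0.026,0,0.3],[-0.026,0,0.36],[-0.026,0,0.385],[-0.026,0,0.385],[-0.026,0,0.385],[-0.026,0,0.385],[-0.026,0,0.385],[-0.026,0,0.385],[-0.026,0,0.385],[-0.026,0,0.385]], gripper=[0.1,0.1,0.1,0.1,0.1,0.1,-0.3,-0.6,-0.6,-0.6,-0.6,-0.6])

```text
time_s: 25.62
position: [595.6, 166.6, 68.4]
tool_rot: [[-0.868, -0.022, 0.496], [-0.02, 1.0, 0.01], [-0.496, -0.001, -0.868]]
wrist_force: [-5.6, -0.3, 7.2]
grip_width: 0.331
grasp_force: 60.1
```

Request:
play_rows(angular=[[0,0,0],[0,0,0],[0,0,0],[0,0,0],[0,0,0],[0,0,0],[0,0,0],[0,0,0],[0,0,0],[0,0,0],[0,0,0],[0,0,0],[0,0,0],[0,0,0],[0,0,0]], linear=[[-0.007,0,-0.012],[-0.007,0,-0.012],[0.03,0,-0.033],[0.1,0,-0.073],[0.2,0,-0.13],[0.3,0,-0.187],[0.4,0,-0.245],[0.5,0,-0.302],[0.56,0,-0.337],[0.56,0,-0.4],[0.5,0,-0.5],[0.42,0,-0.66],[0.4,0,-0.7],[0.4,0,-0.7],[0.4,0,-0.7]], gripper=[-0.6,-0.6,-0.6,-0.6,-0.6,-0.6,-0.6,-0.6,-0.6,-0.6,-0.6,-0.6,-0.6,-0.6,-0.6])

```text
time_s: 26.87
position: [491.8, 164.3, 128.9]
tool_rot: [[-0.868, -0.022, 0.496], [-0.02, 1.0, 0.01], [-0.496, -0.001, -0.868]]
wrist_force: [0.4, 0.1, -2.4]
grip_width: 0.334
grasp_force: 59.3
```

```bash
python3 - <<'E'
from h import *
sync();p,R=get();print(p,R.round(3))
yaw=np.degrees(.633);d=np.array([np.cos(.633),np.sin(.633),0])
Q=flip(yaw,30);G=np.array([416,397,0])-49*d
for z in (95,):
    T=G+[0,0,z+26]-3*Q[:,2];print(T,plan(T,Q))
    M=flip(18,30);print("mid",plan([430,260,120],M))
E
```

```text
[491.77388771 164.25263153 128.87753254] [[-0.868 -0.022  0.496]
 [-0.02   1.     0.01 ]
 [-0.496 -0.001 -0.868]]
[375.28404975 367.12590762 123.59807621] (array([ 0.6648,  1.3693, -0.3415]), array([-0.2036, -0.0031, -0.3528]))
mid (array([ 0.3742,  0.6473, -0.1467]), array([-0.0978, -0.003 , -0.1684]))
```

Request:
play_rows(angular=[[0,0,0],[-0.02,0,-0.04],[-0.05,0,-0.08],[-0.07,0,-0.12],[-0.1,0,-0.17],[-0.1,0,-0.17],[-0.1,0,-0.17]], linear=[[0.08,0.13,-0.03],[0.15,0.26,-0.06],[0.22,0.39,-0.09],[0.3,0.52,-0.12],[0.37,0.65,-0.15],[0.37,0.65,-0.15],[0.37,0.65,-0.15]], gripper=[-0.6,-0.6,-0.6,-0.6,-0.6,-0.6,-0.6])

```text
time_s: 27.45
position: [428.6, 260.0, 118.6]
tool_rot: [[-0.827, -0.313, 0.467], [-0.271, 0.95, 0.156], [-0.492, 0.002, -0.87]]
wrist_force: [0.1, -0.0, -0.7]
grip_width: 0.337
grasp_force: 59.6
```

```bash
python3 - <<'E'
from h import *
from workcell import observe
print(step([.37,.65,-.15],[-.1,0,-.17]));p,R=get();o=observe();print(o["position"],o["tool_rot"].round(3),o["joint_positions"].round(1))
yaw=np.degrees(.633);d=np.array([np.cos(.633),np.sin(.633),0])
Q=flip(yaw,30);G=np.array([416,397,0])-49*d
T=G+[0,0,60+26]-3*Q[:,2];print(T,plan(T,Q))
E
```

```text
(array([430.29090696, 260.41110972, 120.74487302]), array([[-0.82499649, -0.31252809,  0.47085772],
       [-0.27017864,  0.94990549,  0.15710844],
       [-0.49637113,  0.00239821, -0.86810711]]))
[428.56180654 260.02840561 118.59006696] [[-0.827 -0.313  0.467]
 [-0.271  0.95   0.156]
 [-0.492  0.002 -0.87 ]] [ 23.5  -2.6 -50.7  12.4  -2.5   4.6]
[375.28404975 367.12590762  88.59807621] (array([0.2167, 0.7899, 0.1251]), array([-0.1033, -0.0025, -0.183 ]))
```

Request:
play_rows(angular=[[0,0,0],[-0.02,0,-0.04],[-0.05,0,-0.09],[-0.08,0,-0.14],[-0.103,-0.002,-0.183],[-0.103,-0.002,-0.183],[-0.103,-0.002,-0.183],[-0.103,-0.002,-0.183],[-0.103,-0.002,-0.183]], linear=[[0.04,0.15,0.01],[0.08,0.3,0.02],[0.12,0.45,0.04],[0.16,0.6,0.07],[0.2,0.74,0.1],[0.217,0.79,0.125],[0.217,0.79,0.125],[0.217,0.79,0.125],[0.217,0.79,0.125]], gripper=[-0.6,-0.6,-0.6,-0.6,-0.6,-0.6,-0.6,-0.6,-0.6])

```text
time_s: 28.2
position: [375.5, 366.4, 88.5]
tool_rot: [[-0.7, -0.59, 0.402], [-0.511, 0.808, 0.293], [-0.498, -0.0, -0.867]]
wrist_force: [-0.0, 0.7, -1.5]
grip_width: 0.335
grasp_force: 59.9
```

```bash
python3 - <<'E'
from h import *
from workcell import observe,grab_frame
print(step([.217,.79,.125],[-.103,-.002,-.183]));o=observe();print(o["position"],o["tool_rot"].round(3),o["joint_positions"].round(1))
sync();p,R=get();im=[]
for n in("side","top"):
    f=grab_frame(n);pickle.dump(f,open(f"{n}7.pkl","wb"))
    c=proj(f,[416,397,10])[0];x,y=int(c[0])-40,int(c[1])-45;im.append(cv2.resize(f["pixels"][y:y+90,x:x+80],None,fx=5,fy=5,interpolation=cv2.INTER_CUBIC));print(x,y)
cv2.imwrite("pics/g7.png",np.hstack(im))
yaw=np.degrees(.633);d=np.array([np.cos(.633),np.sin(.633),0])
Q=flip(yaw,30);G=np.array([416,397,0])-49*d
for z in (6,3.5): T=G+[0,0,z+26]-3*Q[:,2];print(T,plan(T,Q))
E
```

```text
(array([375.23127497, 367.12637896,  88.59517263]), array([[-6.98570145e-01, -5.91433770e-01,  4.02747871e-01],
       [-5.12554440e-01,  8.06353530e-01,  2.95096479e-01],
       [-4.99287190e-01, -2.84619408e-04, -8.66436507e-01]]))
[375.50235506 366.44373016  88.47845103] [[-0.7   -0.59   0.402]
 [-0.511  0.808  0.293]
 [-0.498 -0.    -0.867]] [ 35.3   2.8 -51.4   5.9   0.4  -0.7]
206 246
151 200
[375.28404975 367.12590762  34.59807621] (array([0.1776, 0.0046, 0.3122]), array([-0.001 , -0.0015, -0.0013]))
[375.28404975 367.12590762  32.09807621] (array([0.1859, 0.0046, 0.3267]), array([-0.001 , -0.0015, -0.0013]))
```

View pics/g7.png

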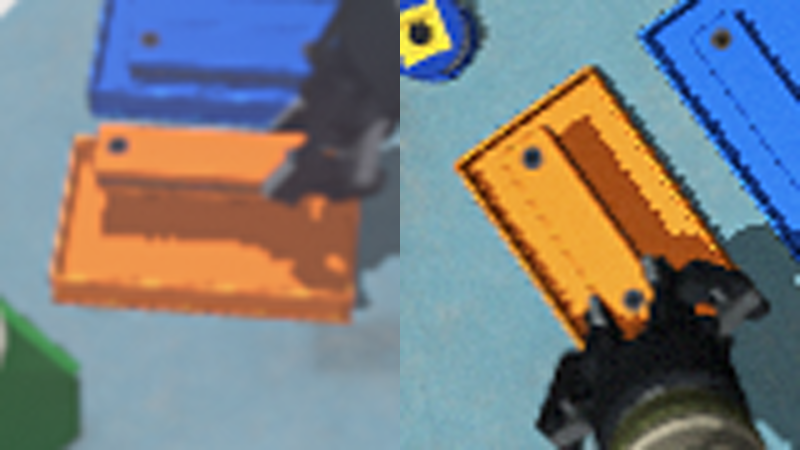

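```bash
python3 - <<'E'
from h import *
F=load(7)
ct=lambda X,Y:np.array([151+(X-400+.5)/5-.5,200+(Y+.5)/5-.5])
a,b=onz(F["top"],ct(532,157),84),onz(F["top"],ct(634,298),84);print("bar mid",(a+b)/2,np.degrees(np.arctan2(*(a-b)[1::-1])))
A,B,C=[onz(F["top"],ct(*q),26) for q in ((458,165),(596,67),(735,262))];print("tray centre",(A+C)/2,"yaw",np.degrees(np.arctan2(*(B-C)[1::-1])),np.linalg.norm(B-C),np.linalg.norm(A-B))
E
```

```text
bar mid [417.7158087  396.00203374  84.        ] 36.74139974521584
tray centre [425.86628015 400.47417316  26.        ] yaw 35.99298562722154 138.68775417670687 98.2080046952022
```

The picture shows the bar over the orange tray, parallel to it, and its centre computes to (417.7,396), within 2 mm of the tray's. I'll lower it and release.

Request:
play_rows(angular=[[0,0,0],[0,0,0],[0,0,0],[0,0,0],[0,0,0],[0,0,0]], linear=[[0.05,0,0.087],[0.1,0,0.174],[0.15,0,0.26],[0.178,0.005,0.312],[0.178,0.005,0.312],[0.178,0.005,0.312]], gripper=[-0.6,-0.6,-0.6,-0.6,-0.6,-0.6])

```text
time_s: 28.8
position: [374.8, 367.3, 34.5]
tool_rot: [[-0.7, -0.591, 0.402], [-0.512, 0.807, 0.294], [-0.498, -0.0, -0.867]]
wrist_force: [-0.3, 0.4, -0.9]
grip_width: 0.334
grasp_force: 59.8
```

Request:
play_rows(angular=[[0,0,0],[0,0,0],[0,0,0]], linear=[[0.006,0,0.01],[0.006,0,0.01],[0.006,0,0.01]], gripper=[-0.6,-0.6,-0.6])

```text
time_s: 29.05
position: [375.3, 368.1, 33.8]
tool_rot: [[-0.699, -0.591, 0.403], [-0.512, 0.806, 0.296], [-0.5, 0.0, -0.866]]
wrist_force: [-0.1, -0.6, -0.8]
grip_width: 0.334
grasp_force: 59.9
```

Request:
play_rows(angular=[[0,0,0],[0,0,0],[0,0,0]], linear=[[0.005,0,0.008],[0.005,0,0.008],[0.005,0,0.008]], gripper=[-0.6,-0.6,-0.6])

```text
time_s: 29.3
position: [375.4, 368.2, 32.4]
tool_rot: [[-0.698, -0.591, 0.403], [-0.512, 0.806, 0.296], [-0.5, -0.0, -0.866]]
wrist_force: [-0.9, -0.8, 3.4]
grip_width: 0.338
grasp_force: 60.4
```

Contact with the floor. Releasing and withdrawing along the tool axis.

Request:
play_rows(angular=[[0,0,0],[0,0,0],[0,0,0],[0,0,0],[0,0,0],[0,0,0],[0,0,0],[0,0,0],[0,0,0],[0,0,0],[0,0,0],[0,0,0]], linear=[[0,0,0],[0,0,0],[0,0,0],[0,0,0],[0,0,0],[-0.01,0,-0.05],[-0.05,0,-0.15],[-0.1,0,-0.3],[-0.15,0,-0.5],[-0.2,0,-0.6],[-0.2,0,-0.6],[-0.2,0,-0.6]], gripper=[-0.2,0.1,0.1,0.1,0.1,0.1,0.1,0.1,0.1,0.1,0.1,0.1])

```text
time_s: 30.3
position: [360.2, 357.2, 126.5]
tool_rot: [[-0.697, -0.592, 0.405], [-0.512, 0.806, 0.297], [-0.502, -0.0, -0.865]]
wrist_force: [-0.1, -0.2, -0.1]
grip_width: 0.552
grasp_force: 0.0
```

```bash
python3 - <<'E'
from h import *
from workcell import grab_frame
im=[]
for n in("side","top"):
    f=grab_frame(n)
    c=proj(f,[440,370,10])[0];x,y=int(c[0])-40,int(c[1])-55;im.append(cv2.resize(f["pixels"][y:y+100,x:x+80],None,fx=5,fy=5,interpolation=cv2.INTER_CUBIC));print(x,y)
    B=box(120,30,3,27,416.5,397,np.radians(36.4));q=((proj(f,B)-[x,y]+.5)*5).astype(np.int32)
    cv2.polylines(im[-1],[q[4:]],True,(0,255,0),1)
cv2.imwrite("pics/g8.png",np.hstack(im))
E
```

```text
207 226
161 182
```

View pics/g8.png

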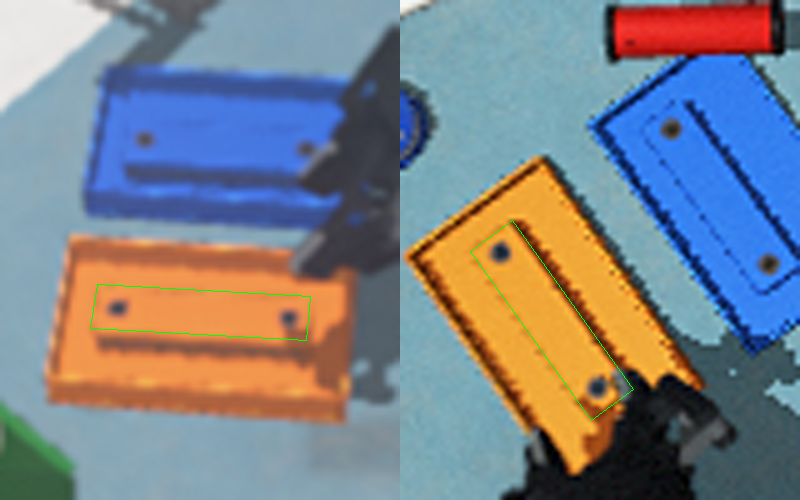

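The last picture shows the bar flat in the middle of the orange tray, with its holes at top-crop (500,252) and (598,387) inside the predicted outline. The gripper is clear, the lever is up (red grip at (695,32)), and the blue bar hasn't moved.

```bash
python3 -c "
from workcell import *
print(job_done())"
```

```text
the job is handed in; nothing more can be done
None
```

I pressed the orange bar in the nest for one second at about 17 N, let the lever spring back up, laid the bar flat in the orange tray and handed the job in at about 30 s; the verdict wasn't shown.

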